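Set two bench air regulators to their gauge marks and lock them

TASK

Set both air regulators on the bench panel: turn each knob (clockwise raises) until the gauge's black needle lies on its red set-hand, then push that knob straight down to lock it, and do not turn it after that. Pressure is always set coming from below: the blue one stands too high, so first back its needle off to half a scale division below the red hand and then bring it up; bring the yellow one, which stands too low, up without overshooting by half a division. Leave the rod canister, spray can, tape measure, wrench and the red shut-off lever as they are.

Things in the scene. Friction and masses are not known exactly. Their poses are not given: they have to be found in the camera images.
- blue_grip (a point): Grip point of the blue knob: on its vertical axis, 14 mm under the knob's top, 22 mm over its underside. Knob: blue, fluted, upright cylinder 44 mm across and 36 mm tall, gripped anywhere round its side. It starts pulled up (unlocked) with a 5 mm orange band showing under it: underside 160 mm, top 196 mm over the bench. It goes down and turns with the knob.
- blue_reg: The fixed blue-knobbed regulator: grey body 50 x 50 mm, 83 to 135 mm high, a black bonnet on it up to 155 mm, 38 mm wide at its top (47 mm lower down), then the knob; its gauge in front (+x). Origin: on the bench under the knob's axis; axes as the panel's.
- blue_knob (a joint): Angle of the blue knob, rad, 0 to 9.42; grows as it turns clockwise seen from above, which raises the gauge reading. Friction 0.12 N m; it stays where it is left.
- blue_lock (a joint): How far the blue knob has been pushed down, m: 0 unlocked (start), 0.005 fully down and locked. Takes about 8 N straight down; it stays down. Once it is down the knob must not be turned (do all the setting first).
- blue_needle (a joint): Reading of the blue regulator's gauge (the gauge on the same body, in front of and below its knob), rad clockwise from the scale's lower end, 0 to 4.71; it follows its knob at 0.5 rad per rad of knob. One of the 10 scale divisions is 0.471 rad.
- blue_set (a joint): Where the red set-hand of the blue gauge stands, on the same scale as blue_needle (equal values: needle on the red hand). It stands still during the job and cannot be touched behind the window.
- blue_tip (a point): Tip of the black needle of the blue gauge, 24 mm from the dial's centre. White dial, 58 mm across in a 63 mm case, faces the panel's +x and looks 40 deg upward; its centre is 72 mm in front (+x) of the knob's axis and 118 mm over the bench; the case's top edge is 142 mm high.
- blue_mark (a point): Tip of the red set-hand of the blue gauge, also 24 mm from the dial's centre. Its x axis points outward along the hand, z out of the dial, y towards lower readings (1 mm of y at the tip is 0.042 rad of needle, 0.083 rad of knob).
- yellow_grip (a point): Grip point of the yellow knob: on its vertical axis, 14 mm under the knob's top, 22 mm over its underside. Knob: yellow, fluted, upright cylinder 44 mm across and 36 mm tall, gripped anywhere round its side. It starts pulled up (unlocked) with a 5 mm orange band showing under it: underside 160 mm, top 196 mm over the bench. It goes down and turns with the knob.
- yellow_reg: The fixed yellow-knobbed regulator: grey body 50 x 50 mm, 83 to 135 mm high, a black bonnet on it up to 155 mm, 38 mm wide at its top (47 mm lower down), then the knob; its gauge in front (+x). Origin: on the bench under the knob's axis; axes as the panel's.
- yellow_knob (a joint): Angle of the yellow knob, rad, 0 to 9.42; grows as it turns clockwise seen from above, which raises the gauge reading. Friction 0.12 N m; it stays where it is left.
- yellow_lock (a joint): How far the yellow knob has been pushed down, m: 0 unlocked (start), 0.005 fully down and locked. Takes about 8 N straight down; it stays down. Once it is down the knob must not be turned (do all the setting first).
- yellow_needle (a joint): Reading of the yellow regulator's gauge (the gauge on the same body, in front of and below its knob), rad clockwise from the scale's lower end, 0 to 4.71; it follows its knob at 0.5 rad per rad of knob. One of the 10 scale divisions is 0.471 rad.
- yellow_set (a joint): Where the red set-hand of the yellow gauge stands, on the same scale as yellow_needle (equal values: needle on the red hand). It stands still during the job and cannot be touched behind the window.
- yellow_tip (a point): Tip of the black needle of the yellow gauge, 24 mm from the dial's centre. White dial, 58 mm across in a 63 mm case, faces the panel's +x and looks 40 deg upward; its centre is 72 mm in front (+x) of the knob's axis and 118 mm over the bench; the case's top edge is 142 mm high.
- yellow_mark (a point): Tip of the red set-hand of the yellow gauge, also 24 mm from the dial's centre. Its x axis points outward along the hand, z out of the dial, y towards lower readings (1 mm of y at the tip is 0.042 rad of needle, 0.083 rad of knob).
- panel: Bench air panel, fixed: base plate 400 mm (y) by 130 mm (x), back plate 135 mm high at x = -44 mm, pipe 105 mm high along y with the regulators at y = -55 and +55 mm (which colour is where varies), filter at y = 165 mm (146 mm high), shut-off valve at y = 227 mm. Origin: on the bench midway between the knob axes; z up, +x where the gauges look; robot on the -x side.
- valve (a joint): Lever of the shut-off valve, red, 139 mm over the bench, lying along the pipe and pointing away from the filter: 0 open (start), 1.57 shut. To be left alone.
- valve_end (a point): Free end of the red valve lever, 70 mm from its pivot, 139 mm over the bench, at the panel's +y end.
- canister: Bystander: upright welding rod canister, beige tube with red caps, 64 mm across and 290 mm tall (94 mm taller than the knobs), stands loose close to one of the knobs, at the panel's -y end or behind it. Origin: centre of its underside.
- spray_can: Bystander: upright spray can, white with red cap, 52 mm across, 190 mm tall, loose, at the other of those two places. Origin: centre of its underside.
- tape: Bystander: tape measure, yellow and black, 75 x 40 x 66 mm, loose on the bench in front of the gauges. Origin: centre of its underside.
- wrench: Bystander: steel wrench 160 mm long lying on the bench in front of the gauges. Origin: under its middle.

How it is judged:
On the way:
1. the blue needle, which stands too high, is backed off to at least a third of a scale division below its red hand (y of blue_tip in the frame of blue_mark above 0.0037 m), for 0.2 s.
At the end, for the whole second after the job is handed in: Both needle tips lie within 1.8 mm (0.075 rad of needle) of their red set-hands; both knobs are down by more than 3.5 of 5 mm and still; canister, spray can, tape measure and wrench are within 15 mm of where they stood, the two cans upright; the valve lever is still open (within 0.15 rad) (y of blue_tip in the frame of blue_mark between -0.0018 and 0.0018 m and distance between blue_tip and blue_mark below 0.004 m and value of joint each of blue_lock, yellow_lock above 0.0035 m and velocity of joint blue_knob between -0.05 and 0.05 rad/s and y of yellow_tip in the frame of yellow_mark between -0.0018 and 0.0018 m and distance between yellow_tip and yellow_mark below 0.004 m and velocity of joint yellow_knob between -0.05 and 0.05 rad/s and distance of each of canister, spray_can, tape, wrench from where it was at the start of the episode below 0.015 m and angle between each of canister, spray_can's own z axis and vertical below 0.1 rad and value of joint valve below 0.15 rad); the robot touches nothing.
It fails at once if a knob is turned while it is locked (pushed down) ((value of joint blue_lock above 0.0035 m and (velocity of joint blue_knob above 0.5 rad/s or velocity of joint blue_knob below -0.5 rad/s)) or (value of joint yellow_lock above 0.0035 m and (velocity of joint yellow_knob above 0.5 rad/s or velocity of joint yellow_knob below -0.5 rad/s))).
It fails at once if the yellow needle runs more than half a scale division past its red hand (y of yellow_tip in the frame of yellow_mark below -0.0058 m).
It fails at once if the rod canister, spray can, tape measure or wrench is shifted more than 15 mm or knocked over (distance of any of canister, spray_can, tape, wrench from where it was at the start of the episode above 0.015 m).
It fails at once if the shut-off valve lever is turned (value of joint valve above 0.15 rad).
It also fails if it takes over 72 s, if anything falls off the work surface, if the arm or the gripper's body presses on something with over 40 N, if the wrist force passes 120 N, or if a joint passes its speed limit or range.

ROBOT

A 7-joint arm with a two-finger parallel gripper is mounted at the origin on the work surface. World frame = base frame: x ahead of the robot, y to its left, z up, the work surface at z = 0. Lengths are in m, angles in rad, forces in N, time in s.
With the tool pointing down it reaches from about 0.35 to 0.9 m from the base axis. Payload 7.2 kg.
Tool frame: the origin (TCP) lies at the very end of the fingers, on their centre line; the grasp point (between the pads) lies 19 mm behind it; z points along the fingers, y is the direction in which the jaws open and shut (so a half turn about z gives the same grasp; the last joint's range is limited). The gripper opens to 88 mm and grips with 3 to 60 N. Pads are 20 mm wide; open, the fingers measure 115 mm over their backs; the gripper's body (75 mm by 178 mm) begins 61 mm behind the grasp point.
Start: joints at [-1.406, 0.411, -0.013, 1.596, 0.006, 1.134, -0.082], TCP at [0.144, 0.608, 0.223] pointing down, gripper open.
Joint ranges: [-2.95, 2.95], [-0.29, 1.99], [-1.47, 1.44], [0.14, 2.54], [-1.03, 4.17], [0.13, 1.85], [-2.86, 2.86]. Speed limits (rad/s): [2.39, 2.39, 3.01, 3.01, 3.14, 3.14, 3.14].

INTERFACE

Orientations are given as a unit quaternion [x, y, z, w].
In Python, from station import * gives the robot as it stands.
- The arm moves only by the tool send_rows, never from a script. Its argument "deltas" is a list of rows, each an object with "dp": the shift along the tool's x, y, z in mm, a list of three; "rotation": the turn, a rotation vector about the tool's x, y, z in degrees, a list of three; "fingers": the opening, from -1 (shut) to 1 (fully open). In form: [{"dp": [dx, dy, dz], "rotation": [wx, wy, wz], "fingers": fingers}, ...]. A call has 1 to 5 rows; each row shifts and turns the pose as measured when the row begins, along the tool's axes as they then stand; what a row does not reach is not made up. A row lasts 1/8 s, in which the tool goes at most 62.5 mm and 10.7 degrees, less where a joint would pass 70% of its speed; a pose out of reach is approached as far as the arm can. A call is refused whole if a number of a shift passes 62.5 or a number of a turn 10.7, either way. A call with a gripper value outside its range is refused whole. The fingers move at their own pace and stop on an object; "newtons" is the grip in N (left out, the last holds). Time passes only in rows, so rows that do not move let the fingers close. It gives the time, the measured TCP pose, the force and the opening at its end, in the units of the state.
- state(): the state, without advancing time (a new reading comes with each control period).
- read_camera(name): name is "scene" or "top" or "wrist"; returns a dict with "img" (400x640x3 uint8, red, green, blue), "K" (3x3 intrinsics, pixels), "world_from_camera" (4x4, takes a point from camera to world coordinates). Camera axes: x right, y down, z forward; pixel columns grow to the right and rows downward; lengths in m; the calibration is good to about 2 mm. A picture is of the moment at which its call begins. There is no depth.
- close_job(): hands the job in, once; it reports no verdict.
The state is a dict: "clock": time; "joint_positions": joint angles; "joint_velocities": joint speeds; "effort": joint torques, N m; "tcp_pos": TCP position; "ee_rot": TCP orientation; "contact_force": force on the tool from outside, world axes, zero at the start; "wrist_torque": the same for the moment, N m; "grip_width": finger opening in m.
Only numpy, scipy, OpenCV 4.12 (cv2) and the standard library are available. Lean on these libraries where they do the work, as an engineer would, in place of code of your own. Each camera call takes 0.05 s, during which the arm holds its last target. There are 200 camera calls.

## Working session

There is one attempt and no reset: what is moved stays moved. The work goes in short steps, Python scripts to look and compute and a tool call to move; the robot and the scene stay as the last step left them, time stands still between calls to the robot, and variables do not carry over. Pictures are saved under pics/ and viewed, about 8 in all and at most 12, crops included, and the job is handed in when it is done.

Besides the shell and the picture viewer there is one more tool, called after "Request:" as name(argument=value, ...) on one line, values as JSON. send_rows: Moves the arm, as the interface text tells. Its arguments: {"type":"object","properties":{"deltas":{"type":"array"},"newtons":{"type":"number"}},"required":["deltas"]}

```bash
mkdir -p pics; ls
cat > h.py <<'E'
from station import *
import numpy as np, cv2
def cam(n):
    d=read_camera(n); return d['img'],np.array(d['K']),np.array(d['world_from_camera'])
def save(n,im,s=1): cv2.imwrite('pics/'+n+'.png',cv2.cvtColor(cv2.resize(im,None,fx=s,fy=s,interpolation=cv2.INTER_CUBIC),cv2.COLOR_RGB2BGR))
def ray(K,T,u,v): return T[:3,3],T[:3,:3]@np.linalg.solve(K,[u,v,1.])
def onz(K,T,u,v,z):
    o,d=ray(K,T,u,v); return o+d*(z-o[2])/d[2]
def proj(K,T,P):
    p=T[:3,:3].T@(np.asarray(P)-T[:3,3]); q=K@p; return q[:2]/q[2]
def blobs(im,lo,hi,amin=60):
    m=cv2.inRange(cv2.cvtColor(im,cv2.COLOR_RGB2HSV),lo,hi)
    n,l,s,c=cv2.connectedComponentsWithStats(m)
    return sorted([(int(s[i,4]),c[i].round(1).tolist(),s[i,:4].tolist()) for i in range(1,n) if s[i,4]>amin],reverse=True)
E
python3 - <<'E'
from h import *
for n in('scene','top'):
    im,K,T=cam(n); save(n+'0',im); print(n,K.round(1).tolist(),T.round(3).tolist())
    print('blue',blobs(im,(100,120,40),(130,255,255))); print('yel',blobs(im,(20,120,80),(35,255,255)));print('red',blobs(im,(0,150,80),(6,255,255),30))
print(state())
E
```

```text
pics
scene [[513.3, 0.0, 318.3], [0.0, 513.3, 205.1], [0.0, 0.0, 1.0]] [[-0.83, 0.423, -0.365, 1.038], [0.558, 0.642, -0.526, 0.74], [0.012, -0.64, -0.768, 1.085], [0.0, 0.0, 0.0, 1.0]]
blue [(1060, [402.6, 11.1], [375, 0, 56, 33]), (585, [246.9, 44.9], [225, 32, 43, 27]), (252, [309.3, 160.4], [301, 149, 18, 21])]
yel [(1102, [290.7, 55.2], [263, 31, 56, 44]), (644, [248.2, 205.5], [234, 189, 30, 35]), (365, [326.9, 190.5], [312, 178, 27, 23]), (109, [358.5, 260.2], [353, 251, 13, 19]), (100, [337.6, 222.8], [332, 218, 14, 13])]
red [(9328, [580.3, 93.6], [500, 12, 140, 172]), (2099, [602.0, 21.3], [547, 0, 93, 58]), (653, [382.1, 154.5], [368, 141, 29, 28]), (189, [295.5, 129.2], [289, 122, 14, 16]), (159, [374.1, 269.6], [366, 260, 17, 21]), (115, [632.4, 3.2], [620, 0, 20, 11]), (111, [293.0, 161.0], [288, 154, 13, 15])]
top [[396.1, 0.0, 321.9], [0.0, 396.1, 206.2], [0.0, 0.0, 1.0]] [[-0.036, -0.976, 0.214, 0.365], [-0.999, 0.035, -0.01, 0.084], [0.003, -0.214, -0.977, 1.173], [0.0, 0.0, 0.0, 1.0]]
blue [(1476, [17.2, 307.2], [0, 287, 38, 44]), (710, [12.4, 382.9], [0, 370, 29, 
[... 335 characters left out ...]
nt_positions': array([-1.40617303,  0.41176367, -0.01269993,  1.59692021,  0.00560146,
        1.13429803, -0.08217917]), 'joint_velocities': array([ 0.00127327, -0.00212029,  0.00087939, -0.00297628, -0.00112669,
       -0.00017889, -0.00025896]), 'effort': array([ 2.44242197e-03, -5.89100862e+01,  6.43465798e-01, -2.91713351e+01,
       -5.38203085e-02,  1.44462948e-02,  3.99429166e-05]), 'tcp_pos': array([0.14414707, 0.60770579, 0.22194471]), 'ee_rot': array([ 1.16131801e-01,  9.93233581e-01, -6.76254440e-04, -2.79972619e-05]), 'contact_force': array([ 0.16168469, -0.41189508, -0.54350074]), 'wrist_torque': array([-0.01529267, -0.00937579, -0.05913441]), 'grip_width': 0.08750875413504078}
```

View pics/top0.png

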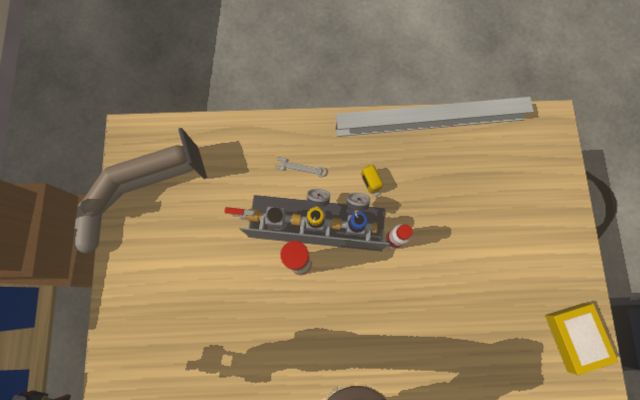

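View pics/scene0.png

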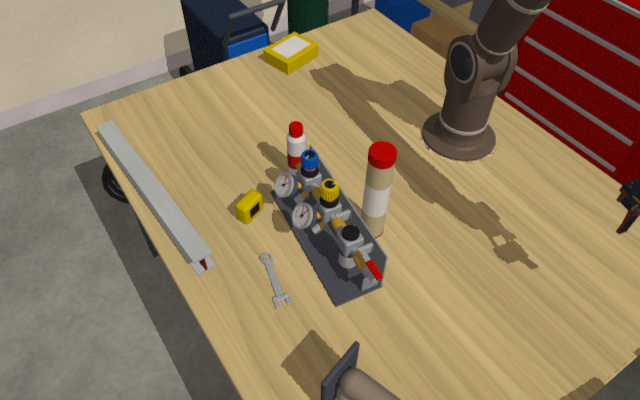

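```bash
cat > m.py <<'E'
from h import *
from scipy.spatial.transform import Rotation as R
im,K,T=cam('top')
P={}
for n,u,v,z in[('blue',357.9,220.8,.196),('yel',315,216.2,.196),('can',294.2,254.6,.290),('spray',404,231.6,.190),('leverc',234,210.6,.139),('tape',371.7,178.4,.066)]:
    P[n]=onz(K,T,u,v,z); print('top',n,P[n].round(4))
d=P['yel']-P['blue']; print('dist',np.linalg.norm(d[:2]),'yaw of +y',np.degrees(np.arctan2(d[1],d[0])))
im,K,T=cam('scene')
for n,u,v,z in[('can',382.1,154.5,.28),('spray',295.5,129.2,.175),('blue',309.3,160.4,.182),('yel',326.9,190.5,.182)]:print('scene',n,onz(K,T,u,v,z).round(4), 'proj top est',proj(K,T,P[n]).round(1))
im,K,T=cam('wrist'); s=state(); M=np.eye(4); M[:3,:3]=R.from_quat(s['ee_rot']).as_matrix(); M[:3,3]=s['tcp_pos']
print(K.round(1).tolist(), (np.linalg.inv(M)@T).round(4).tolist()); save('w0',im)
im,K,T=cam('top'); save('topc',im[150:290,210:430],3.5)
E
python3 m.py
```

```text
top blue [ 0.5388 -0.0149  0.196 ]
top yel [0.5544 0.0921 0.196 ]
top can [0.451  0.1404 0.29  ]
top spray [ 0.5082 -0.1296  0.19  ]
top leverc [0.5883 0.3078 0.139 ]
top tape [ 0.6854 -0.0753  0.066 ]
dist 0.10819878097071993 yaw of +y 81.71368671529025
scene can [0.4556 0.1459 0.28  ] proj top est [382.7 149. ]
scene spray [ 0.5115 -0.1308  0.175 ] proj top est [296.7 124.7]
scene blue [ 0.5481 -0.0089  0.182 ] proj top est [311.1 153.4]
scene yel [0.568  0.0965 0.182 ] proj top est [330.8 183. ]
[[301.1, 0.0, 320.6], [0.0, 301.1, 193.6], [0.0, 0.0, 1.0]] [[0.0003, -0.9709, -0.2395, 0.0649], [1.0, 0.0007, -0.0018, -0.0], [0.0019, -0.2395, 0.9709, -0.1619], [0.0, 0.0, 0.0, 1.0]]
```

View pics/topc.png

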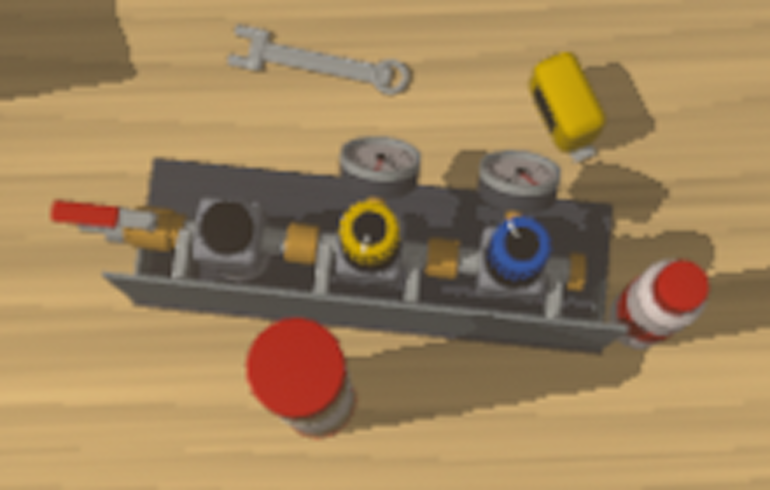

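```bash
cat >> h.py <<'E'
from scipy.spatial.transform import Rotation as R
def down(psi):
    c,s=np.cos(np.radians(psi)),np.sin(np.radians(psi)); return R.from_matrix(np.array([[c,s,0],[s,-c,0],[0,0,-1]]))
def plan(p,psi,n,turn=None):
    "rows from the current pose to TCP p, tool x at world yaw psi; dp mm, turn deg in tool axes"
    s=state(); p0,q=np.array(s['tcp_pos']),R.from_quat(s['ee_rot']); D=(np.array(p)-p0)*1e3/n
    rv=np.degrees((q.inv()*down(psi)).as_rotvec())
    if turn is not None: rv=np.array([0,0,turn])
    print('t',s['clock'],'pos',p0.round(4),'rv',rv.round(1),'j',s['joint_positions'].round(2))
    for i in range(n):
        print((q.inv().apply(D)).round(1).tolist(),(rv/n).round(2).tolist()); q=q*R.from_rotvec(rv/n,degrees=True)
E
python3 - <<'E'
from h import *
plan((.3,.48,.38),115,5)
E
```

```text
t 0.3 pos [0.1442 0.608  0.2224] rv [-0.   0.  51.7] j [-1.41  0.41 -0.01  1.6   0.01  1.13 -0.08]
[-36.2, -17.7, -31.5] [-0.01, 0.0, 10.33]
[-38.8, -10.9, -31.5] [-0.01, 0.0, 10.33]
[-40.2, -3.8, -31.5] [-0.01, 0.0, 10.33]
[-40.2, 3.5, -31.5] [-0.01, 0.0, 10.33]
[-38.9, 10.6, -31.5] [-0.01, 0.0, 10.33]
```

Request:
send_rows(deltas=[{"dp": [-36, -18, -31], "rotation": [0, 0, 10.3], "fingers": -1}, {"dp": [-39, -11, -31], "rotation": [0, 0, 10.3], "fingers": -1}, {"dp": [-40, -4, -31], "rotation": [0, 0, 10.3], "fingers": -1}, {"dp": [-40, 3, -31], "rotation": [0, 0, 10.3], "fingers": -1}, {"dp": [-39, 11, -31], "rotation": [0, 0, 10.3], "fingers": -1}], newtons=25)

```text
clock: 0.92
tcp_pos: [0.299, 0.4757, 0.3784]
ee_rot: [0.545, 0.839, -0.003, 0.0]
contact_force: [0.3, 1.1, 0.1]
grip_width: 0.0407
```

Run:
```python
from h import *
plan((.641,.028,.22),-8.3,14)
```

```text
t 0.925 pos [0.299  0.4757 0.3784] rv [  0.    0.5 122.3] j [-1.28  0.21  0.23  1.52 -0.05  1.42 -0.63]
[-39.1, 9.4, 11.4] [0.0, 0.03, 8.74]
[-37.2, 15.2, 11.4] [0.0, 0.03, 8.74]
[-34.5, 20.7, 11.4] [0.0, 0.03, 8.74]
[-31.0, 25.7, 11.3] [0.0, 0.03, 8.74]
[-26.7, 30.1, 11.3] [0.0, 0.03, 8.74]
[-21.8, 33.8, 11.3] [0.0, 0.03, 8.74]
[-16.5, 36.7, 11.3] [0.0, 0.03, 8.74]
[-10.7, 38.8, 11.3] [0.0, 0.03, 8.74]
[-4.7, 40.0, 11.3] [0.0, 0.03, 8.74]
[1.4, 40.2, 11.3] [0.0, 0.03, 8.74]
[7.5, 39.5, 11.3] [0.0, 0.03, 8.74]
[13.4, 37.9, 11.3] [0.0, 0.03, 8.74]
[19.0, 35.5, 11.3] [0.0, 0.03, 8.74]
[24.2, 32.2, 11.3] [0.0, 0.03, 8.74]
```

Request:
send_rows(deltas=[{"dp": [-39, 9, 0], "rotation": [0, 0, 8.7], "fingers": -1}, {"dp": [-37, 15, 0], "rotation": [0, 0, 8.7], "fingers": -1}, {"dp": [-34.5, 21, 0], "rotation": [0, 0, 8.7], "fingers": -1}, {"dp": [-31, 26, 0], "rotation": [0, 0, 8.7], "fingers": -1}, {"dp": [-27, 30, 0], "rotation": [0, 0, 8.7], "fingers": -1}])

```text
clock: 1.55
tcp_pos: [0.4242, 0.3098, 0.382]
ee_rot: [0.824, 0.566, -0.0, -0.0]
contact_force: [0.9, -0.2, 0.8]
grip_width: 0.0002
```

Request:
send_rows(deltas=[{"dp": [-22, 34, 0], "rotation": [0, 0, 8.7], "fingers": -1}, {"dp": [-16.5, 37, 0], "rotation": [0, 0, 8.7], "fingers": -1}, {"dp": [-11, 39, 0], "rotation": [0, 0, 8.7], "fingers": -1}, {"dp": [-5, 40, 20], "rotation": [0, 0, 8.7], "fingers": -1}, {"dp": [1, 40, 20], "rotation": [0, 0, 8.7], "fingers": -1}])

```text
clock: 2.17
tcp_pos: [0.5447, 0.1396, 0.3431]
ee_rot: [0.978, 0.208, 0.002, -0.002]
contact_force: [0.7, 0.8, -0.1]
grip_width: 0.0005
```

Run:
```python
from h import *
plan((.641,.028,.22),-8.3,5)
```

```text
t 2.175 pos [0.5447 0.1396 0.3431] rv [-0.2 -0.2 32.3] j [-0.87  0.24  0.67  1.61 -0.16  1.34 -1.33]
[8.4, 28.3, 24.6] [-0.04, -0.05, 6.47]
[11.5, 27.1, 24.6] [-0.04, -0.05, 6.47]
[14.5, 25.7, 24.6] [-0.04, -0.05, 6.47]
[17.3, 23.8, 24.6] [-0.04, -0.05, 6.47]
[19.9, 21.7, 24.6] [-0.04, -0.05, 6.47]
```

Request:
send_rows(deltas=[{"dp": [8.5, 28, 24], "rotation": [0, 0, 6.5], "fingers": -1}, {"dp": [11.5, 27, 24], "rotation": [0, 0, 6.5], "fingers": -1}, {"dp": [14.5, 25.5, 24], "rotation": [0, 0, 6.5], "fingers": -1}, {"dp": [17, 24, 24], "rotation": [0, 0, 6.5], "fingers": -1}, {"dp": [20, 22, 24], "rotation": [0, 0, 6.5], "fingers": -1}])

```text
clock: 2.8
tcp_pos: [0.643, 0.0231, 0.22]
ee_rot: [0.996, -0.084, 0.003, -0.003]
contact_force: [-0.1, -0.3, -0.7]
grip_width: 0.0007
```

Request:
send_rows(deltas=[{"dp": [0, 0, 0], "rotation": [0, 0, 0], "fingers": -1}])

```text
clock: 2.92
tcp_pos: [0.6425, 0.0209, 0.2178]
ee_rot: [0.996, -0.086, 0.001, -0.002]
contact_force: [-0.3, 1.2, 0.1]
grip_width: 0.0009
```

Run:
```python
from h import *
im,K,T=cam('wrist'); save('w1',im)
b=blobs(im,(100,120,40),(130,255,255)); y=blobs(im,(20,120,80),(35,255,255))
print(b,y,T.round(3).tolist())
plan((.641,.028,.22),-8.3,1)
```

```text
[] [(3064, [404.8, 115.8], [370, 78, 68, 76]), (69, [174.9, 341.9], [163, 339, 24, 7])] [[-0.17, -0.957, -0.236, 0.707], [-0.985, 0.165, 0.043, 0.009], [-0.002, 0.24, -0.971, 0.38], [0.0, 0.0, 0.0, 1.0]]
t 2.975 pos [0.6426 0.0222 0.2189] rv [-0.3 -0.2 -1.4] j [-0.62  0.53  0.77  1.59 -0.39  1.18 -1.51]
[-2.6, -5.4, -1.0] [-0.28, -0.16, -1.35]
```

View pics/w1.png

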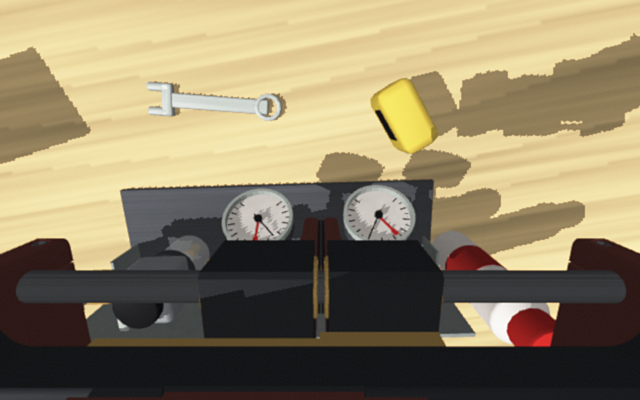

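```bash
cat >> h.py <<'E'
import json
def frame(yaw):
    X=np.array([np.cos(yaw),np.sin(yaw),0]);Y=np.array([-X[1],X[0],0]);Z=np.array([0,0,1.])
    a=np.radians(40); return X,Y,Z,np.cos(a)*X+np.sin(a)*Z,-np.sin(a)*X+np.cos(a)*Z   # n, up
def warp(im,K,T,C,yaw,S=10,half=34):
    "dial rectified: S px per mm, upright as its reader sees it"
    X,Y,Z,n,u=frame(yaw)
    q=[(-30,-30),(30,-30),(30,30),(-30,30)]
    src=np.float32([proj(K,T,C+Y*a*1e-3+u*b*1e-3) for a,b in q]); dst=np.float32([((a+half)*S,(half-b)*S) for a,b in q])
    return cv2.warpPerspective(im,cv2.getPerspectiveTransform(src,dst),(2*half*S,2*half*S),flags=cv2.INTER_CUBIC)
def hands(w,c=(0,0),S=10,half=34,lo=8,hi=20):
    "cw angle from up of black needle and red hand (deg); pixels with a radius lo..hi mm"
    h=cv2.cvtColor(w,cv2.COLOR_RGB2HSV); yy,xx=np.mgrid[:w.shape[0],:w.shape[1]]
    a=xx/S-half-c[0]; b=half-yy/S-c[1]; r=np.hypot(a,b); ring=(r>lo)&(r<hi)
    red=ring&(h[...,1]>120)&(h[...,2]>60)&((h[...,0]<10)|(h[...,0]>170)); blk=ring&(h[...,2]<75)&~red
    out={}
    for n,m in(('black',blk),('red',red)):
        k,l,s,_=cv2.connectedComponentsWithStats(m.astype(np.uint8)); out[n]=[]
        for i in range(1,k):
            if s[i,4]<150: continue
            A,B,rr=a[l==i],b[l==i],r[l==i]; out[n].append((int(s[i,4]),round(float(np.degrees(np.arctan2((A/rr).mean(),(B/rr).mean()))),1),rr.min().round(1),rr.max().round(1)))
    return out
E
cat > d.py <<'E'
from h import *
im,K,T=cam('wrist'); yaw=np.radians(-8.3)
for it in range(3):
  cs=[]
  X,Y,Z,n,u=frame(yaw)
  for x0,y0 in((257,216),(378,213)):
    crop=im[y0-38:y0+30,x0-45:x0+45]; h=cv2.cvtColor(crop,cv2.COLOR_RGB2HSV)
    C=onz(K,T,x0,y0,.118)
    w=warp(im,K,T,C,yaw); g=cv2.cvtColor(w,cv2.COLOR_RGB2HSV)
    m=((g[...,1]<45)&(g[...,2]>150)).astype(np.uint8)
    k,l,s,_=cv2.connectedComponentsWithStats(m); i=1+np.argmax(s[1:,4])
    hull=cv2.convexHull(np.argwhere(l==i)[:,::-1].astype(np.int32)); (cx,cy),(e1,e2),_=cv2.fitEllipse(hull)
    C=C+Y*(cx/10-34)*1e-3+u*(34-cy/10)*1e-3
    # bring back to z=.118 along the ray
    C=T[:3,3]+(C-T[:3,3])*(.118-T[2,3])/(C-T[:3,3])[2]; cs.append(C)
    if it==2: print('axes mm',e1/10,e2/10)
  d=cs[0]-cs[1]; yaw=np.arctan2(-d[0],d[1])
print('yaw',np.degrees(yaw),'sep',np.linalg.norm(d),'dials',np.round(cs,4).tolist())
X=frame(yaw)[0]; kn=[(c-.072*X)[:2].tolist() for c in cs]; print('knobs y,b',np.round(kn,4))
json.dump(dict(yaw=yaw,y=cs[0].tolist(),b=cs[1].tolist()),open('p.json','w'))
W=[warp(im,K,T,c,yaw) for c in cs]
for w in W: print(hands(w))
save('dials',np.hstack(W),.55)
E
python3 d.py
```

```text
axes mm 56.35197143554687 61.322906494140625
axes mm 62.670440673828125 67.13629760742188
yaw -9.334762784036702 sep 0.10750273253936893 dials [[0.6329, 0.0785, 0.118], [0.6155, -0.0276, 0.118]]
knobs y,b [[ 0.5619  0.0902]
 [ 0.5444 -0.0159]]
{'black': [], 'red': [(2054, 6.9, np.float64(8.0), np.float64(20.0))]}
{'black': [(333, 23.3, np.float64(10.3), np.float64(15.0))], 'red': [(2338, -32.7, np.float64(8.0), np.float64(20.0))]}
```

View pics/dials.png

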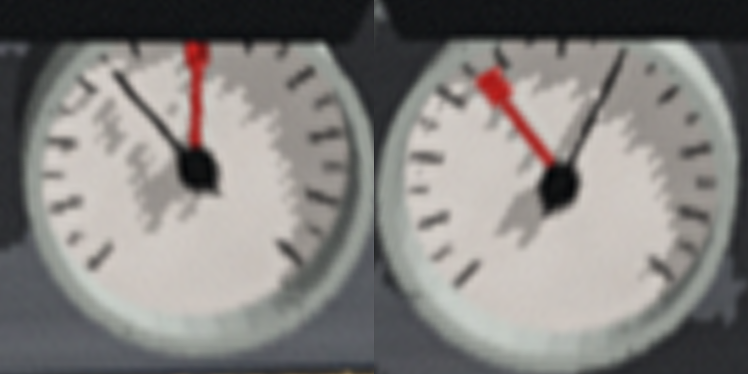

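```bash
cat >> h.py <<'E'
def hub(w,S=10,half=34,R0=9):
    "dark hub (mm, right/up from the picture's middle)"
    c=w.shape[0]//2; q=R0*S; m=(w[c-q:c+q,c-q:c+q].max(2)<70).astype(np.uint8)
    m=cv2.morphologyEx(m,cv2.MORPH_OPEN,np.ones((25,25),np.uint8))
    k,l,s,ce=cv2.connectedComponentsWithStats(m)
    i=1+np.argmax(s[1:,4]); return (ce[i,0]-q)/S,(q-ce[i,1])/S,s[i,4]
E
python3 - <<'E'
from h import *
P=json.load(open('p.json')); im,K,T=cam('wrist'); yaw=P['yaw']
for it in range(2):
  for k in 'yb':
    X,Y,Z,n,u=frame(yaw); C=np.array(P[k]); w=warp(im,K,T,C,yaw); a,b,s=hub(w)
    C=C+Y*a*1e-3+u*b*1e-3; C=T[:3,3]+(C-T[:3,3])*(.118-T[2,3])/(C-T[:3,3])[2]; P[k]=C.tolist()
    if it: print(k,round(a,2),round(b,2),s,hands(warp(im,K,T,C,yaw)))
  d=np.array(P['y'])-P['b']; yaw=np.arctan2(-d[0],d[1]); P['yaw']=yaw
X=frame(yaw)[0]
for k in 'yb': P['k'+k]=(np.array(P[k])-.072*X)[:2].tolist(); print(k,np.round(P['k'+k],4))
print('yaw',np.degrees(yaw),'sep',np.linalg.norm(d)); json.dump(P,open('p.json','w'))
plan((*P['ky'],.24),np.degrees(yaw)+24,5)
E
```

```text
y 0.0 -0.0 4247 {'black': [], 'red': [(2360, 0.2, np.float64(8.0), np.float64(20.0))]}
b 0.02 0.01 4277 {'black': [(341, 26.6, np.float64(10.3), np.float64(15.1))], 'red': [(2377, -30.6, np.float64(8.0), np.float64(20.0))]}
y [0.5592 0.0913]
b [ 0.5439 -0.018 ]
yaw -7.9962736303474315 sep 0.11037031738402345
t 3.075 pos [0.6429 0.0239 0.2205] rv [ -0.3  -0.4 -25.5] j [-0.63  0.53  0.77  1.59 -0.39  1.18 -1.51]
[-18.7, -10.6, -3.9] [-0.06, -0.07, -5.1]
[-17.7, -12.2, -3.9] [-0.06, -0.07, -5.1]
[-16.6, -13.7, -3.9] [-0.06, -0.07, -5.1]
[-15.3, -15.1, -3.9] [-0.06, -0.07, -5.1]
[-13.9, -16.4, -3.9] [-0.06, -0.07, -5.1]
```

Request:
send_rows(deltas=[{"dp": [-19, -10.5, -4], "rotation": [0, 0, -5.1], "fingers": 1}, {"dp": [-17.5, -12, -4], "rotation": [0, 0, -5.1], "fingers": 1}, {"dp": [-16.5, -13.5, -4], "rotation": [0, 0, -5.1], "fingers": 1}, {"dp": [-15, -15, -4], "rotation": [0, 0, -5.1], "fingers": 1}, {"dp": [-14, -16.5, -4], "rotation": [0, 0, -5.1], "fingers": 1}])

```text
clock: 3.7
tcp_pos: [0.5565, 0.0971, 0.2466]
ee_rot: [0.988, 0.153, 0.008, -0.005]
contact_force: [-0.1, -0.4, -0.4]
grip_width: 0.0468
```

Request:
send_rows(deltas=[{"dp": [0, 0, 0], "rotation": [0, 0, 0], "fingers": 1}, {"dp": [0, 0, 0], "rotation": [0, 0, 0], "fingers": 1}])

```text
clock: 3.95
tcp_pos: [0.5561, 0.1, 0.2491]
ee_rot: [0.988, 0.155, 0.009, -0.006]
contact_force: [1.2, 0.3, -0.6]
grip_width: 0.0673
```

Run:
```python
from h import *
P=json.load(open('p.json')); im,K,T=cam('wrist'); save('w2',im)
m=cv2.inRange(cv2.cvtColor(im,cv2.COLOR_RGB2HSV),(20,120,60),(35,255,255))
for a,c,bb in blobs(im,(20,120,60),(35,255,255)): print(a,c,bb,onz(K,T,*c,.196).round(4))
print('expected px top/bottom',proj(K,T,[*P['ky'],.196]),proj(K,T,[*P['ky'],.16]))
plan((*P['ky'],.163),np.degrees(P['yaw'])+24,3)
```

```text
3236 [503.6, 111.8] [472, 77, 59, 70] [0.6624 0.0016 0.196 ]
1823 [331.8, 203.0] [304, 175, 58, 62] [0.564 0.094 0.196]
609 [464.7, 281.6] [446, 256, 30, 60] [ 0.5357 -0.0254  0.196 ]
396 [280.1, 166.2] [268, 154, 25, 26] [0.5786 0.1382 0.196 ]
165 [173.9, 301.6] [166, 288, 21, 29] [0.4467 0.1893 0.196 ]
113 [465.2, 340.5] [448, 332, 31, 14] [ 0.4867 -0.0475  0.196 ]
72 [536.9, 339.7] [531, 332, 15, 14] [ 0.5058 -0.103   0.196 ]
70 [172.5, 122.9] [166, 119, 13, 10] [0.5847 0.2187 0.196 ]
expected px top/bottom [333.17069245 210.0159829 ] [331.84176105 198.53140508]
t 4.0 pos [0.5561 0.0999 0.249 ] rv [-0.6 -1.2  1.8] j [-0.79  0.31  0.69  1.76 -0.23  1.13 -1.29]
[-0.5, 3.3, 28.6] [-0.19, -0.39, 0.61]
[-0.3, 3.2, 28.6] [-0.19, -0.39, 0.61]
[-0.0, 3.1, 28.7] [-0.19, -0.39, 0.61]
```

View pics/w2.png

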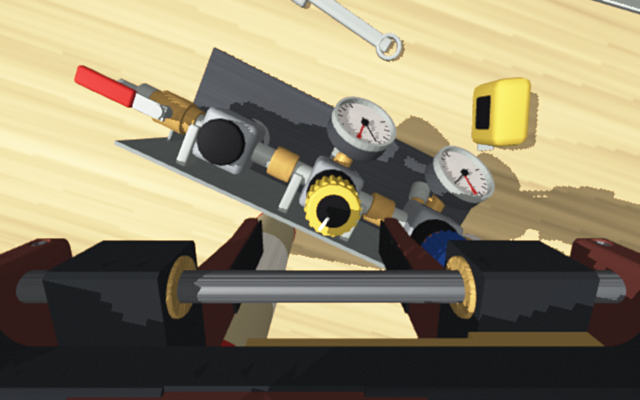

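Request:
send_rows(deltas=[{"dp": [-0.5, 4, 28], "rotation": [-0.2, -0.5, 0.5], "fingers": 1}, {"dp": [-0.3, 3, 28], "rotation": [-0.2, -0.4, 0.5], "fingers": 1}, {"dp": [0, 3, 22], "rotation": [-0.2, -0.4, 0.5], "fingers": 1}, {"dp": [0, 0, 0], "rotation": [0, 0, 0], "fingers": 1}])

```text
clock: 4.5
tcp_pos: [0.5615, 0.089, 0.1692]
ee_rot: [0.99, 0.139, -0.0, 0.001]
contact_force: [0.5, -0.4, -0.7]
grip_width: 0.0879
```

Run:
```python
from h import *
P=json.load(open('p.json'))
plan((*P['ky'],.164),np.degrees(P['yaw'])+24,1); print(state()['contact_force'],state()['grip_width'])
```

```text
t 4.5 pos [0.5615 0.089  0.1692] rv [0.1 0.1 0. ] j [-0.74  0.42  0.66  1.83 -0.3   0.99 -1.25]
[-1.6, -2.9, 5.2] [0.13, 0.06, 0.01]
[ 0.53041957 -0.41328295 -0.66331668] 0.08787145694793369
```

Request:
send_rows(deltas=[{"dp": [-1.5, -2.5, 5], "rotation": [0, 0, 0], "fingers": 1}, {"dp": [0, 0, 0], "rotation": [0, 0, 0], "fingers": -1}, {"dp": [0, 0, 0], "rotation": [0, 0, 0], "fingers": -1}, {"dp": [0, 0, 0], "rotation": [0, 0, 0], "fingers": -1}, {"dp": [0, 0, 0], "rotation": [0, 0, 0], "fingers": -1}], newtons=30)

```text
clock: 5.12
tcp_pos: [0.5609, 0.0914, 0.1665]
ee_rot: [0.99, 0.139, 0.002, 0.001]
contact_force: [0.3, 0.1, -0.2]
grip_width: 0.0515
```

Request:
send_rows(deltas=[{"dp": [0, 0, 0], "rotation": [0, 0, 0], "fingers": -1}, {"dp": [0, 0, 0], "rotation": [0, 0, 0], "fingers": -1}])

```text
clock: 5.38
tcp_pos: [0.5607, 0.0922, 0.1667]
ee_rot: [0.99, 0.14, 0.002, 0.0]
contact_force: [0.2, -0.4, -1.1]
grip_width: 0.0438
```

Run:
```python
from h import *
P=json.load(open('p.json'))
plan((*P['ky'],.164),np.degrees(P['yaw'])+24,1); print(state()['contact_force'],state()['grip_width'])
```

```text
t 5.375 pos [0.5607 0.0922 0.1667] rv [ 0.  -0.2  0. ] j [-0.75  0.42  0.66  1.84 -0.31  0.98 -1.25]
[-1.7, 0.4, 2.7] [0.04, -0.19, 0.04]
[ 0.16055132 -0.37508558 -1.09340903] 0.043781303504958416
```

Request:
send_rows(deltas=[{"dp": [0, 0, 0], "rotation": [0, 0, 8], "fingers": -1}, {"dp": [0, 0, 0], "rotation": [0, 0, 8], "fingers": -1}, {"dp": [0, 0, 0], "rotation": [0, 0, 8], "fingers": -1}, {"dp": [0, 0, 0], "rotation": [0, 0, 8], "fingers": -1}, {"dp": [0, 0, 0], "rotation": [0, 0, 0], "fingers": -1}])

```text
clock: 6.0
tcp_pos: [0.5607, 0.0909, 0.1667]
ee_rot: [0.989, -0.146, 0.002, 0.001]
contact_force: [-0.8, 0.9, 1.1]
grip_width: 0.0435
```

```bash
cat > r.py <<'E'
from h import *
import sys
P=json.load(open('p.json')); k=sys.argv[1]; z=float(sys.argv[2]); psi=float(sys.argv[3])
plan((*P['k'+k],z),np.degrees(P['yaw'])+psi,1); s=state(); print(s['contact_force'].round(1),s['wrist_torque'].round(2),s['grip_width'].round(4))
im,K,T=cam('wrist'); X,Y,Z,n,u=frame(P['yaw']); C=np.array(P[k]); w=warp(im,K,T,C,P['yaw']); a,b,_=hub(w)
C=C+Y*a*1e-3+u*b*1e-3; w=warp(im,K,T,C,P['yaw']); print('hub off',round(a,1),round(b,1),hands(w,lo=8,hi=16),hands(w,lo=12,hi=23))
save(sys.argv[4],w,.8)
E
python3 r.py y .164 -8 ry1
```

```text
t 6.0 pos [0.5607 0.0909 0.1667] rv [ 0.  -0.2 -0.8] j [-0.84  0.46  0.81  1.84 -0.39  1.   -1.74]
[-1.5, 0.0, 2.7] [0.04, -0.2, -0.85]Traceback (most recent call last):
  File "r.py", line 4, in <module>
    plan((*P['k'+k],z),np.degrees(P['yaw'])+psi,1); s=state(); print(s['contact_force'].round(1),s['wrist_torque'].round(2),s['grip_width'].round(4))
                                                                                                                            ^^^^^^^^^^^^^^^^^^^^^
AttributeError: 'float' object has no attribute 'round'
```

```bash
sed -i "s/s\['grip_width'\].round(4)/s['grip_width']/" r.py; python3 r.py y .164 -8 ry1
```

```text
t 6.0 pos [0.5607 0.0909 0.1667] rv [ 0.  -0.2 -0.8] j [-0.84  0.46  0.81  1.84 -0.39  1.   -1.74]
[-1.5, 0.0, 2.7] [0.04, -0.2, -0.85]
[-0.8  0.9  1.1] [ 0.08  0.3  -0.12] 0.043495733166823404
hub off -0.0 -0.4 {'black': [(529, -23.1, np.float64(8.0), np.float64(16.0))], 'red': [(1377, 1.4, np.float64(8.0), np.float64(15.9))]} {'black': [(753, -23.1, np.float64(12.0), np.float64(23.0))], 'red': [(2633, 1.6, np.float64(12.0), np.float64(23.0))]}
```

View pics/ry1.png

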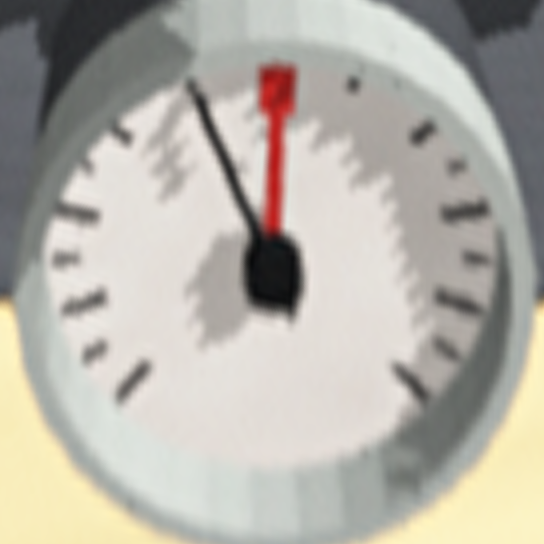

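Request:
send_rows(deltas=[{"dp": [-0.3, 0, 0.5], "rotation": [0, 0, 8], "fingers": -1}, {"dp": [0, 0, 0], "rotation": [0, 0, 8], "fingers": -1}, {"dp": [0, 0, 0], "rotation": [0, 0, 8], "fingers": -1}, {"dp": [0, 0, 0], "rotation": [0, 0, 8], "fingers": -1}, {"dp": [0, 0, 0], "rotation": [0, 0, 6], "fingers": -1}])

```text
clock: 6.68
tcp_pos: [0.5598, 0.0899, 0.1667]
ee_rot: [0.887, -0.461, 0.001, 0.0]
contact_force: [-1.8, 0.5, 0.3]
grip_width: 0.0436
```

Request:
send_rows(deltas=[{"dp": [0, 0, 0], "rotation": [0, 0, 0], "fingers": -1}])

```text
clock: 6.8
tcp_pos: [0.5598, 0.0898, 0.1667]
ee_rot: [0.888, -0.46, 0.001, 0.0]
contact_force: [-0.4, -0.1, 2.1]
grip_width: 0.0437
```

```bash
python3 r.py y .164 -46 ry2
```

```text
t 6.8 pos [0.5598 0.0898 0.1667] rv [-0.  -0.1 -0.7] j [-0.95  0.52  0.98  1.85 -0.5   1.04 -2.29]
[-1.6, -0.4, 2.7] [-0.02, -0.14, -0.72]
[-0.4 -0.1  2.1] [ 0.14  0.31 -0.12] 0.04367482495659971
hub off 0.2 -0.6 {'black': [(558, -4.3, np.float64(8.0), np.float64(16.0))], 'red': [(773, -0.3, np.float64(8.0), np.float64(15.9))]} {'black': [(760, -4.3, np.float64(12.0), np.float64(23.0))], 'red': [(2094, 0.1, np.float64(12.0), np.float64(23.0))]}
```

View pics/ry2.png

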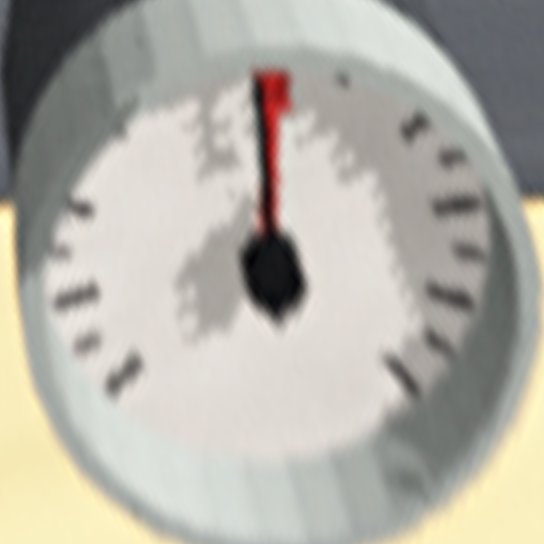

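Request:
send_rows(deltas=[{"dp": [0, 0, 0.5], "rotation": [0, 0, 4], "fingers": -1}, {"dp": [0, 0, 0], "rotation": [0, 0, 3.5], "fingers": -1}, {"dp": [0, 0, 0], "rotation": [0, 0, 0], "fingers": -1}])

```text
clock: 7.22
tcp_pos: [0.5596, 0.0897, 0.1666]
ee_rot: [0.859, -0.513, 0.001, -0.0]
contact_force: [-0.9, 0.5, 0.4]
grip_width: 0.0436
```

```bash
cat >> h.py <<'E'
def cols(w,S=10,half=34):
    "mean right-offset (mm) of the red square's span and of the needle, near the tip (dial radius 18-23.5 mm, hands near upright)"
    h=cv2.cvtColor(w,cv2.COLOR_RGB2HSV)
    for rr in np.arange(17,24,1.):
        row=h[int((half-rr)*S)]; x=np.arange(len(row))/S-half; near=abs(x)<6
        red=near&(row[:,1]>110)&((row[:,0]<12)|(row[:,0]>168))&(row[:,2]>70); blk=near&(row[:,2]<=70)
        f=lambda m:(x[m].min().round(1),x[m].max().round(1)) if m.any() else None
        print(rr,'red',f(red),'blk',f(blk))
E
echo "cols(w)" >> r.py; python3 r.py y .164 -53 ry3
```

```text
t 7.225 pos [0.5596 0.0897 0.1666] rv [-0.  -0.1 -0.7] j [-0.96  0.54  1.01  1.85 -0.52  1.05 -2.39]
[-1.6, -0.5, 2.6] [-0.04, -0.06, -0.68]
[-0.9  0.5  0.4] [ 0.07  0.3  -0.09] 0.043625712595910054
hub off 0.2 -0.5 {'black': [(607, -0.7, np.float64(8.0), np.float64(15.9))], 'red': [(657, -4.9, np.float64(8.0), np.float64(15.9))]} {'black': [(912, -0.6, np.float64(12.0), np.float64(22.9))], 'red': [(911, -3.5, np.float64(12.0), np.float64(23.0)), (497, 2.6, np.float64(19.6), np.float64(23.0))]}
17.0 red (np.float64(-1.0), np.float64(-0.9)) blk (np.float64(-0.8), np.float64(0.1))
18.0 red (np.float64(-1.2), np.float64(-0.8)) blk (np.float64(-0.7), np.float64(0.1))
19.0 red (np.float64(-1.3), np.float64(-0.7)) blk (np.float64(-0.6), np.float64(0.2))
20.0 red (np.float64(-1.5), np.float64(1.2)) blk (np.float64(-0.6), np.float64(0.2))
21.0 red (np.float64(-2.1), np.float64(1.8)) blk (np.float64(-0.7), np.float64(0.2))
22.0 red (np.float64(-2.3), np.float64(1.9)) blk (np.float64(-0.7), np.float64(0.3))
23.0 red (np.float64(-2.3), np.float64(2.0)) blk (np.float64(-0.7), np.float64(0.3))
```

Request:
send_rows(deltas=[{"dp": [0, 0, 2], "rotation": [0, 0, 0], "fingers": -1}, {"dp": [0, 0, 2], "rotation": [0, 0, 0], "fingers": -1}, {"dp": [0, 0, 2], "rotation": [0, 0, 0], "fingers": -1}, {"dp": [0, 0, 2], "rotation": [0, 0, 0], "fingers": -1}])

```text
clock: 7.78
tcp_pos: [0.5597, 0.0897, 0.1613]
ee_rot: [0.861, -0.508, -0.0, -0.002]
contact_force: [-9.1, 1.3, 27.0]
grip_width: 0.0438
```

```bash
python3 r.py y .164 -53 ry4
```

```text
t 7.775 pos [0.5597 0.0897 0.1613] rv [-0.1  0.1 -0.1] j [-0.95  0.54  1.    1.86 -0.53  1.04 -2.37]
[-1.7, -0.4, -2.7] [-0.15, 0.14, -0.11]
[-9.1  1.3 27. ] [ 0.17  2.41 -0.1 ] 0.043827314663668286
hub off 0.3 -0.7 {'black': [(632, -0.8, np.float64(8.0), np.float64(15.9))], 'red': [(654, -5.2, np.float64(8.0), np.float64(15.9))]} {'black': [(914, -0.8, np.float64(12.0), np.float64(22.9))], 'red': [(463, -3.7, np.float64(19.1), np.float64(23.0)), (442, 2.6, np.float64(20.4), np.float64(23.0)), (340, -3.6, np.float64(12.0), np.float64(18.7))]}
17.0 red (np.float64(-1.1), np.float64(-0.6)) blk (np.float64(-0.5), np.float64(0.1))
18.0 red (np.float64(-1.0), np.float64(-0.8)) blk (np.float64(-0.7), np.float64(0.1))
19.0 red (np.float64(-1.0), np.float64(-1.0)) blk (np.float64(-0.9), np.float64(0.1))
20.0 red (np.float64(-1.5), np.float64(-0.9)) blk (np.float64(-0.8), np.float64(0.2))
21.0 red (np.float64(-2.1), np.float64(1.9)) blk (np.float64(-0.6), np.float64(0.2))
22.0 red (np.float64(-2.4), np.float64(2.0)) blk (np.float64(-0.7), np.float64(0.1))
23.0 red (np.float64(-2.3), np.float64(1.9)) blk (np.float64(-0.8), np.float64(0.2))
```

Request:
send_rows(deltas=[{"dp": [0, 0, -0.5], "rotation": [0, 0, 0], "fingers": -1}, {"dp": [0, 0, 0], "rotation": [0, 0, 0], "fingers": 1}, {"dp": [0, 0, 0], "rotation": [0, 0, 0], "fingers": 1}, {"dp": [0, 0, 0], "rotation": [0, 0, 0], "fingers": 1}, {"dp": [0, 0, 0], "rotation": [0, 0, 0], "fingers": 1}])

```text
clock: 8.45
tcp_pos: [0.5598, 0.0894, 0.1616]
ee_rot: [0.862, -0.506, -0.0, -0.002]
contact_force: [-0.5, -0.3, 0.3]
grip_width: 0.0799
```

Request:
send_rows(deltas=[{"dp": [0, 0, -25], "rotation": [0, 0, 0], "fingers": 1}, {"dp": [0, 0, -25], "rotation": [0, 0, 0], "fingers": 1}, {"dp": [0, 0, -25], "rotation": [0, 0, 0], "fingers": 1}, {"dp": [0, 0, 0], "rotation": [0, 0, 0], "fingers": 1}])

```text
clock: 8.95
tcp_pos: [0.5595, 0.0889, 0.238]
ee_rot: [0.862, -0.506, -0.0, -0.001]
contact_force: [-0.5, 0.4, -0.8]
grip_width: 0.088
```

```bash
python3 r.py y .24 -53 ry5
python3 - <<'E'
from h import *
P=json.load(open('p.json')); plan((*P['kb'],.24),np.degrees(P['yaw'])-60,4)
E
```

```text
t 8.95 pos [0.5595 0.0889 0.238 ] rv [-0.1  0.1  0.2] j [-1.02  0.46  1.08  1.77 -0.44  1.18 -2.44]
[-2.2, -0.9, -2.0] [-0.1, 0.11, 0.19]
[-0.5  0.4 -0.8] [ 0.08  0.16 -0.05] 0.08804168597659402
hub off -0.1 -0.4 {'black': [(358, -0.0, np.float64(8.0), np.float64(13.1))], 'red': [(317, -0.3, np.float64(12.2), np.float64(15.9))]} {'black': [(205, -1.1, np.float64(20.0), np.float64(22.9)), (222, -1.4, np.float64(14.8), np.float64(19.8))], 'red': [(1520, 0.8, np.float64(12.2), np.float64(23.0))]}
17.0 red (np.float64(0.1), np.float64(0.5)) blk (np.float64(-0.7), np.float64(0.0))
18.0 red (np.float64(0.0), np.float64(0.5)) blk (np.float64(-0.6), np.float64(-0.1))
19.0 red (np.float64(-0.1), np.float64(0.8)) blk (np.float64(-0.5), np.float64(-0.2))
20.0 red (np.float64(-0.8), np.float64(1.5)) blk (np.float64(-0.6), np.float64(0.0))
21.0 red (np.float64(-1.5), np.float64(2.2)) blk (np.float64(-0.8), np.float64(0.1))
22.0 red (np.float64(-1.7), np.float64(2.4)) blk (np.float64(-1.0), np.float64(0.2))
23.0 red (np.float64(-1.7), np.float64(2.3)) blk (np.float64(-1.0), np.float64(0.2))
t 9.0 pos [0.5588 0.0892 0.2369] rv [-0.   0.1  7.2] j [-1.02  0.46  1.08  1.77 -0.44  1.18 -2.44]
[21.6, 16.3, -0.8] [-0.0, 0.04, 1.8]
[22.1, 15.6, -0.8] [-0.0, 0.04, 1.8]
[22.5, 14.9, -0.8] [-0.0, 0.04, 1.8]
[23.0, 14.2, -0.8] [-0.0, 0.04, 1.8]
```

Request:
send_rows(deltas=[{"dp": [21.5, 16, 0], "rotation": [0, 0, 2], "fingers": 1}, {"dp": [22, 15.5, 0], "rotation": [0, 0, 2], "fingers": 1}, {"dp": [22.5, 15, 0], "rotation": [0, 0, 2], "fingers": 1}, {"dp": [22, 13.5, 0], "rotation": [0, 0, 1], "fingers": 1}, {"dp": [0, 0, 0], "rotation": [0, 0, 0], "fingers": 1}])

```text
clock: 9.62
tcp_pos: [0.5399, -0.0267, 0.2342]
ee_rot: [0.826, -0.564, -0.002, 0.001]
contact_force: [0.7, 0.4, -0.1]
grip_width: 0.0877
```

Run:
```python
from h import *
P=json.load(open('p.json')); im,K,T=cam('wrist')
print(blobs(im,(100,120,40),(130,255,255)),'exp top',proj(K,T,[*P['kb'],.196]))
plan((*P['kb'],.166),np.degrees(P['yaw'])-60,3)
# black cap inside blue: centroid of dark pixels near
e=proj(K,T,[*P['kb'],.196]).astype(int); c=im[e[1]-20:e[1]+20,e[0]-20:e[0]+20]; m=(c.max(2)<60).astype(np.uint8); k,l,s,ce=cv2.connectedComponentsWithStats(m); print([(s[i,4],(ce[i]+e-20).round(1)) for i in range(1,k) if s[i,4]>40])
save('wb',im)
```

```text
[(2115, [312.4, 215.8], [281, 185, 62, 67])] exp top [310.42751844 224.79116507]
t 9.675 pos [ 0.5402 -0.0253  0.2341] rv [ 0.2  0.1 -0.6] j [-0.88  0.43  1.13  1.83 -0.42  1.16 -2.37]
[-1.8, -2.1, 22.7] [0.08, 0.05, -0.18]
[-1.8, -2.1, 22.7] [0.08, 0.05, -0.18]
[-1.8, -2.1, 22.7] [0.08, 0.05, -0.18]
[(np.int32(859), array([311.7, 225.3]))]
```

Knob position agrees to about 1 px. Descend and grip.

Request:
send_rows(deltas=[{"dp": [-2, -2, 22], "rotation": [0, 0, 0], "fingers": 1}, {"dp": [-2, -2, 22], "rotation": [0, 0, 0], "fingers": 1}, {"dp": [-1.5, -2, 22], "rotation": [0, 0, 0], "fingers": 1}, {"dp": [0, 0, 0], "rotation": [0, 0, 0], "fingers": 1}])

```text
clock: 10.18
tcp_pos: [0.5442, -0.0154, 0.1659]
ee_rot: [0.827, -0.562, -0.003, 0.0]
contact_force: [0.4, -0.1, 0.2]
grip_width: 0.0878
```

```bash
python3 r.py b .165 -60 rb1
```

```text
t 10.175 pos [ 0.5442 -0.0154  0.1659] rv [ 0.2  0.2 -0.4] j [-0.82  0.51  1.05  1.9  -0.52  1.04 -2.31]
[2.3, 1.2, 0.9] [0.2, 0.24, -0.43]
[ 0.4 -0.1  0.2] [0.11 0.08 0.  ] 0.08778736682909945
hub off 0.7 -0.7 {'black': [(522, 27.7, np.float64(8.9), np.float64(16.0))], 'red': [(1636, -30.0, np.float64(8.0), np.float64(16.0))]} {'black': [(1236, 27.1, np.float64(12.0), np.float64(23.0))], 'red': [(2757, -31.9, np.float64(12.0), np.float64(23.0))]}
17.0 red None blk None
18.0 red None blk None
19.0 red None blk None
20.0 red None blk None
21.0 red None blk None
22.0 red None blk None
23.0 red None blk None
```

Request:
send_rows(deltas=[{"dp": [2, 1.5, 0], "rotation": [0, 0, 0], "fingers": 1}, {"dp": [0, 0, 0], "rotation": [0, 0, 0], "fingers": -1}, {"dp": [0, 0, 0], "rotation": [0, 0, 0], "fingers": -1}, {"dp": [0, 0, 0], "rotation": [0, 0, 0], "fingers": -1}, {"dp": [0, 0, 0], "rotation": [0, 0, 0], "fingers": -1}], newtons=30)

```text
clock: 10.85
tcp_pos: [0.5454, -0.0184, 0.1694]
ee_rot: [0.827, -0.562, -0.001, -0.001]
contact_force: [-0.2, 0.1, -0.5]
grip_width: 0.0516
```

Request:
send_rows(deltas=[{"dp": [0, 0, 0], "rotation": [0, 0, 0], "fingers": -1}, {"dp": [0, 0, 0], "rotation": [0, 0, 0], "fingers": -1}, {"dp": [0, 0, 0], "rotation": [0, 0, -7], "fingers": -1}, {"dp": [0, 0, 0], "rotation": [0, 0, -7], "fingers": -1}])

```text
clock: 11.35
tcp_pos: [0.5444, -0.0187, 0.1693]
ee_rot: [0.89, -0.455, -0.002, -0.001]
contact_force: [-1.1, 0.4, -1.3]
grip_width: 0.0434
```

```bash
python3 r.py b .165 -46 rb2 | head -5
```

```text
t 11.35 pos [ 0.5444 -0.0187  0.1693] rv [-0.   0.2 -0.1] j [-0.78  0.47  0.98  1.9  -0.47  1.02 -2.11]
[-0.9, -0.0, 4.3] [-0.02, 0.21, -0.13]
[-1.1  0.4 -1.3] [ 0.04  0.22 -0.11] 0.043447909176863614
hub off 0.6 -0.6 {'black': [(515, 20.6, np.float64(8.0), np.float64(16.0))], 'red': [(1626, -30.4, np.float64(8.0), np.float64(16.0))]} {'black': [(1056, 20.4, np.float64(12.0), np.float64(23.0))], 'red': [(2820, -32.1, np.float64(12.0), np.float64(23.0))]}
17.0 red None blk (np.float64(5.8), np.float64(5.9))
```

Request:
send_rows(deltas=[{"dp": [0, 0, 1], "rotation": [0, 0, -10], "fingers": -1}, {"dp": [0, 0, 0], "rotation": [0, 0, -10], "fingers": -1}, {"dp": [0, 0, 0], "rotation": [0, 0, -10], "fingers": -1}, {"dp": [0, 0, 0], "rotation": [0, 0, -10], "fingers": -1}, {"dp": [0, 0, 0], "rotation": [0, 0, -10], "fingers": -1}])

```text
clock: 12.02
tcp_pos: [0.5452, -0.0173, 0.1688]
ee_rot: [1.0, -0.025, -0.0, -0.003]
contact_force: [-1.3, 1.2, -0.1]
grip_width: 0.0433
```

```bash
python3 r.py b .166 4 rb3 | head -5
```

```text
t 12.025 pos [ 0.5452 -0.0173  0.1688] rv [-0.3  0.   1.1] j [-0.62  0.4   0.74  1.89 -0.33  0.98 -1.35]
[-1.3, 0.7, 2.8] [-0.31, 0.05, 1.12]
[-1.3  1.2 -0.1] [ 0.15  0.41 -0.14] 0.04334671768249855
hub off 0.2 -0.4 {'black': [(346, -5.4, np.float64(8.0), np.float64(16.0))], 'red': [(1580, -28.8, np.float64(8.0), np.float64(16.0))]} {'black': [(690, -5.6, np.float64(12.1), np.float64(23.0))], 'red': [(3093, -30.8, np.float64(12.0), np.float64(23.0))]}
17.0 red None blk (np.float64(-1.7), np.float64(-1.6))
```

Request:
send_rows(deltas=[{"dp": [-0.5, 0.5, 1], "rotation": [0, 0, -10], "fingers": -1}, {"dp": [0, 0, 0], "rotation": [0, 0, -10], "fingers": -1}, {"dp": [0, 0, 0], "rotation": [0, 0, -10], "fingers": -1}, {"dp": [0, 0, 0], "rotation": [0, 0, -10], "fingers": -1}, {"dp": [0, 0, 0], "rotation": [0, 0, -10], "fingers": -1}])

```text
clock: 12.7
tcp_pos: [0.5446, -0.0159, 0.1683]
ee_rot: [0.914, 0.405, 0.001, -0.004]
contact_force: [-1.2, 0.7, 1.8]
grip_width: 0.0437
```

Request:
send_rows(deltas=[{"dp": [0, 0, 0], "rotation": [0, 0, -10], "fingers": -1}, {"dp": [0, 0, 0], "rotation": [0, 0, -10], "fingers": -1}, {"dp": [0, 0, 0], "rotation": [0, 0, -10], "fingers": -1}, {"dp": [0, 0, 0], "rotation": [0, 0, 0], "fingers": -1}, {"dp": [0, 0, 0], "rotation": [0, 0, 0], "fingers": -1}])

```text
clock: 13.32
tcp_pos: [0.5438, -0.0154, 0.1683]
ee_rot: [0.781, 0.625, 0.002, -0.006]
contact_force: [-2.1, 0.1, 1.8]
grip_width: 0.0434
```

```bash
python3 r.py b .166 83 rb4 | head -5
```

```text
t 13.325 pos [ 0.5438 -0.0154  0.1683] rv [-0.4 -0.6  2.3] j [-0.38  0.34  0.41  1.88 -0.18  0.96 -0.1 ]
[-2.5, 0.7, 2.2] [-0.38, -0.57, 2.35]
[-2.1  0.1  1.8] [-0.07  0.41  0.09] 0.04339677177967311
hub off -0.4 -1.4 {'black': [(307, -47.2, np.float64(12.2), np.float64(15.2)), (301, -46.5, np.float64(8.0), np.float64(10.2))], 'red': [(2297, -15.1, np.float64(8.0), np.float64(16.0))]} {'black': [(339, -47.1, np.float64(18.3), np.float64(21.6)), (307, -47.2, np.float64(12.2), np.float64(15.2))], 'red': [(3381, -22.6, np.float64(12.0), np.float64(23.0))]}
17.0 red (np.float64(-5.9), np.float64(-5.9)) blk None
```

View pics/rb4.png

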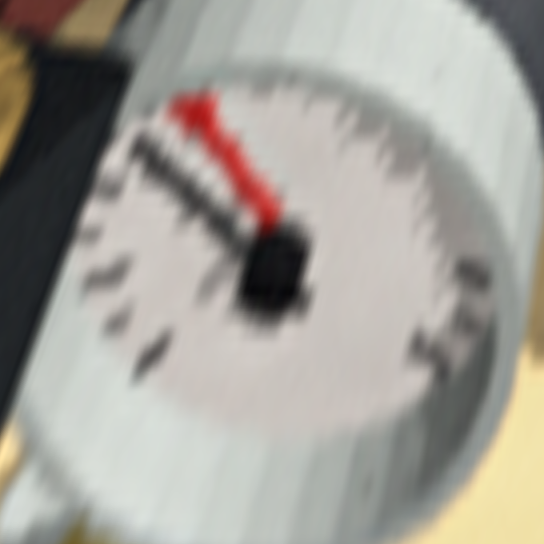

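Request:
send_rows(deltas=[{"dp": [-1, 0, 0.5], "rotation": [0, 0, 8], "fingers": -1}, {"dp": [0, 0, 0], "rotation": [0, 0, 8], "fingers": -1}, {"dp": [0, 0, 0], "rotation": [0, 0, 6], "fingers": -1}, {"dp": [0, 0, 0], "rotation": [0, 0, 0], "fingers": -1}])

```text
clock: 13.88
tcp_pos: [0.5445, -0.0158, 0.1683]
ee_rot: [0.891, 0.455, 0.001, -0.006]
contact_force: [-1.4, -0.6, 2.4]
grip_width: 0.0434
```

```bash
python3 r.py b .166 60 rb5 | head -5
```

```text
t 13.875 pos [ 0.5445 -0.0158  0.1683] rv [-0.5 -0.4  2.1] j [-0.45  0.35  0.5   1.88 -0.22  0.96 -0.47]
[-2.2, 0.8, 2.3] [-0.5, -0.43, 2.08]
[-1.4 -0.6  2.4] [-0.22  0.53 -0.07] 0.04342538472240341
hub off -0.2 -1.0 {'black': [(623, -34.7, np.float64(8.0), np.float64(16.0))], 'red': [(2837, -23.6, np.float64(8.0), np.float64(16.0))]} {'black': [(893, -34.6, np.float64(12.0), np.float64(23.0))], 'red': [(4098, -27.0, np.float64(12.0), np.float64(23.0))]}
17.0 red None blk None
```

View pics/rb5.png

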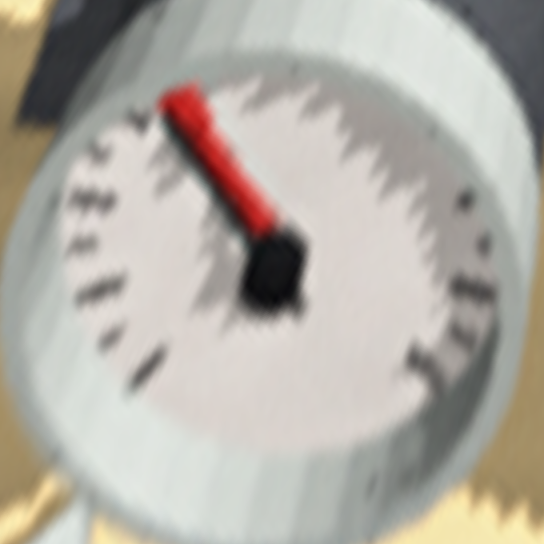

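Request:
send_rows(deltas=[{"dp": [0, 0, 0], "rotation": [0, 0, 0], "fingers": 1}, {"dp": [0, 0, 0], "rotation": [0, 0, 0], "fingers": 1}, {"dp": [0, 0, 0], "rotation": [0, 0, 0], "fingers": 1}, {"dp": [0, 0, 0], "rotation": [0, 0, 0], "fingers": 1}, {"dp": [-1, 0.5, 1], "rotation": [0, 0, 8], "fingers": 1}])

```text
clock: 14.55
tcp_pos: [0.5448, -0.017, 0.1671]
ee_rot: [0.92, 0.392, 0.002, -0.006]
contact_force: [0.2, -0.7, 0.4]
grip_width: 0.0875
```

Request:
send_rows(deltas=[{"dp": [0, 0, 0], "rotation": [0, 0, 9], "fingers": 1}, {"dp": [0, 0, 0], "rotation": [0, 0, 9], "fingers": 1}, {"dp": [0, 0, 0], "rotation": [0, 0, 9], "fingers": 1}, {"dp": [0, 0, 0], "rotation": [0, 0, 9], "fingers": 1}, {"dp": [0, 0, 0], "rotation": [0, 0, 7], "fingers": 1}])

```text
clock: 15.18
tcp_pos: [0.5449, -0.0173, 0.1671]
ee_rot: [1.0, 0.015, -0.0, -0.006]
contact_force: [-0.9, 1.1, -0.2]
grip_width: 0.0877
```

```bash
python3 r.py b .166 10 rb6 | head -5
```

```text
t 15.175 pos [ 0.5449 -0.0173  0.1671] rv [-0.7  0.  -0.3] j [-0.6   0.39  0.71  1.89 -0.32  0.97 -1.28]
[-1.1, 0.7, 1.1] [-0.68, 0.03, -0.33]
[-0.9  1.1 -0.2] [-0.05  0.1   0.04] 0.08771044770287847
hub off 0.2 -0.6 {'black': [(629, -34.4, np.float64(8.0), np.float64(16.0))], 'red': [(1613, -27.3, np.float64(8.0), np.float64(16.0))]} {'black': [(901, -34.5, np.float64(12.0), np.float64(23.0))], 'red': [(2555, -29.2, np.float64(12.0), np.float64(23.0))]}
17.0 red None blk None
```

Request:
send_rows(deltas=[{"dp": [-0.5, 0.5, 1], "rotation": [-0.6, 0, 0], "fingers": -1}, {"dp": [0, 0, 0], "rotation": [0, 0, 0], "fingers": -1}, {"dp": [0, 0, 0], "rotation": [0, 0, 0], "fingers": -1}, {"dp": [0, 0, 0], "rotation": [0, 0, 0], "fingers": -1}, {"dp": [0, 0, 0], "rotation": [0, 0, 0], "fingers": -1}], newtons=30)

```text
clock: 15.85
tcp_pos: [0.5445, -0.0172, 0.1661]
ee_rot: [1.0, 0.016, -0.0, -0.001]
contact_force: [-0.3, -1.0, 1.2]
grip_width: 0.0434
```

Request:
send_rows(deltas=[{"dp": [0, 0, 0], "rotation": [0, 0, 0], "fingers": -1}, {"dp": [0, 0, 0], "rotation": [0, 0, 0], "fingers": -1}, {"dp": [0, 0, 0], "rotation": [0, 0, 4], "fingers": -1}, {"dp": [0, 0, 0], "rotation": [0, 0, 3], "fingers": -1}, {"dp": [0, 0, 0], "rotation": [0, 0, 0], "fingers": -1}])

```text
clock: 16.48
tcp_pos: [0.5444, -0.0174, 0.1661]
ee_rot: [0.999, -0.046, -0.0, -0.001]
contact_force: [0.7, 0.9, 0.6]
grip_width: 0.0433
```

```bash
python3 r.py b .166 3 rb7 | head -5
```

```text
t 16.475 pos [ 0.5444 -0.0174  0.1661] rv [-0.1  0.  -0.3] j [-0.63  0.4   0.75  1.89 -0.33  0.97 -1.4 ]
[-0.5, 0.6, 0.1] [-0.06, 0.04, -0.33]
[0.7 0.9 0.6] [ 0.04  0.23 -0.01] 0.043331321244271304
hub off 0.3 -0.6 {'black': [(622, -31.1, np.float64(8.0), np.float64(16.0))], 'red': [(930, -25.9, np.float64(8.0), np.float64(16.0))]} {'black': [(896, -31.1, np.float64(12.0), np.float64(23.0))], 'red': [(1147, -27.9, np.float64(12.0), np.float64(23.0)), (548, -34.5, np.float64(19.6), np.float64(23.0))]}
17.0 red None blk None
```

View pics/rb7.png

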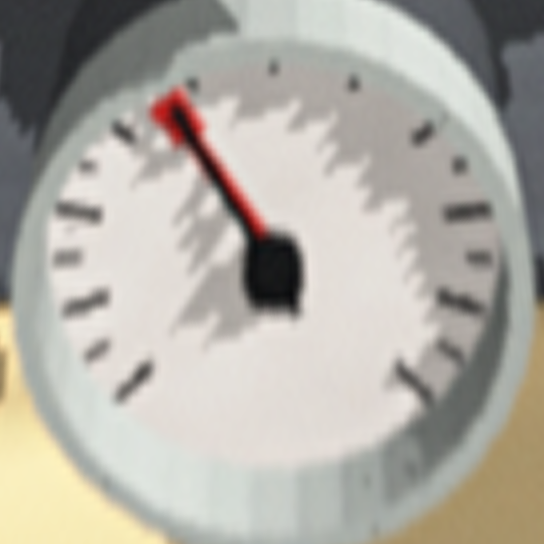

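```bash
cat > s.py <<'E'
from h import *
import sys
def spans(k,ang):
    P=json.load(open('p.json')); im,K,T=cam('wrist'); X,Y,Z,n,u=frame(P['yaw']); C=np.array(P[k]); w=warp(im,K,T,C,P['yaw']); a,b,_=hub(w); C=C+Y*a*1e-3+u*b*1e-3; w=warp(im,K,T,C,P['yaw'])
    v=R.from_matrix(np.c_[u,Y,n]).inv().apply(T[:3,3]-C); print('cam seen from dial (up,right,out) m',v.round(3))
    w=cv2.warpAffine(w,cv2.getRotationMatrix2D((340,340),ang,1),(680,680))   # hand at cw angle ang -> upright
    h=cv2.cvtColor(w,cv2.COLOR_RGB2HSV).astype(int); x=np.arange(680)/10-34
    for rr in range(6,25):
        row=h[340-10*rr-5:340-10*rr+5].mean(0); px=w[340-10*rr-5:340-10*rr+5].astype(float).mean(0); near=abs(x)<4
        red=near&(px[:,0]-px[:,1:].max(1)>50); blk=near&(px.max(1)<85)
        f=lambda m:(float(x[m].min().round(1)),float(x[m].max().round(1))) if m.any() else None
        print(rr,f(red),f(blk))
    return w
w=spans(sys.argv[1],float(sys.argv[2])); save(sys.argv[3],w[80:360,200:480],2)
E
python3 s.py b -31 s1
```

```text
Traceback (most recent call last):
  File "s.py", line 14, in <module>
    w=spans(sys.argv[1],float(sys.argv[2])); save(sys.argv[3],w[80:360,200:480],2)
  File "s.py", line 5, in spans
    v=R.from_matrix(np.c_[u,Y,n]).inv().apply(T[:3,3]-C); print('cam seen from dial (up,right,out) m',v.round(3))
      ~~~~~~~~~~~~~^^^^^^^^^^^^^^
  File "scipy/spatial/transform/_rotation.pyx", line 1143, in scipy.spatial.transform._rotation.Rotation.from_matrix
ValueError: Non-positive determinant (left-handed or null coordinate frame) in rotation matrix 0: [[-0.63653786  0.1391087   0.75859628]
 [ 0.08941735  0.99027712 -0.10656344]
 [ 0.76604444  0.          0.64278761]].
```

```bash
sed -i 's/R.from_matrix(np.c_\[u,Y,n\]).inv().apply(T\[:3,3\]-C)/np.array([u,Y,n])@(T[:3,3]-C)/' s.py; python3 s.py b -31 s1
```

```text
cam seen from dial (up,right,out) m [0.165 0.003 0.131]
6 (0.5, 2.5) (-0.3, 0.6)
7 (0.5, 2.4) (-0.2, 0.6)
8 (0.5, 2.3) (-0.3, 0.6)
9 (0.5, 2.2) (-0.4, 0.6)
10 (0.5, 2.2) (-0.5, 0.5)
11 (0.4, 2.1) (-0.4, 0.4)
12 (0.4, 2.0) (-0.4, 0.5)
13 (0.4, 1.9) (-0.5, 0.5)
14 (0.5, 1.8) (-0.5, 0.5)
15 (0.5, 1.7) (-0.5, 0.5)
16 (0.5, 1.6) (-0.4, 0.5)
17 (0.5, 1.5) (-0.3, 0.4)
18 (0.5, 1.5) (-0.5, 0.4)
19 (0.5, 1.7) (-0.7, 0.4)
20 (-2.5, 2.2) (-0.7, 0.5)
21 (-2.5, 2.4) (-0.6, 0.6)
22 (-2.5, 2.4) (-0.7, 0.7)
23 (-2.9, 2.2) (-0.6, 0.7)
24 (-3.0, 2.3) None
```

View pics/s1.png

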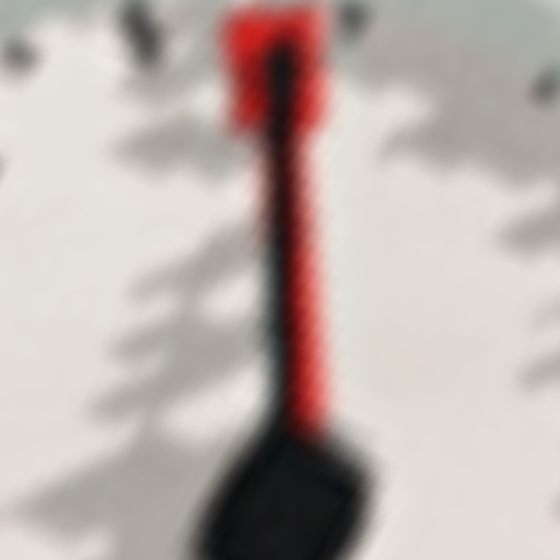

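```bash
cat >> h.py <<'E'
def slopes(w,S=10,half=34):
    "true directions (cw from up, deg) by line fits, free of the hub's parallax; picture centred on the hub; and line offset from hub, mm"
    yy,xx=np.mgrid[:w.shape[0],:w.shape[1]]; a=xx/S-half; b=half-yy/S; r=np.hypot(a,b); f=w.astype(float)
    red=(f[...,0]-f[...,1:].max(2)>50)&(r<26); blk=(f.max(2)<80)&(r>6)&(r<21); red&=(r>5)
    out={}
    for n,m in(('red',red),('black',blk)):
        k,l,s,_=cv2.connectedComponentsWithStats(m.astype(np.uint8)); 
        best=max(range(1,k),key=lambda i:s[i,4]); A,B=a[l==best],b[l==best]
        vx,vy,x0,y0=cv2.fitLine(np.float32(np.c_[A,B]),cv2.DIST_HUBER,0,.01,.01).ravel()
        if vx*A.mean()+vy*B.mean()<0: vx,vy=-vx,-vy
        out[n]=(round(float(np.degrees(np.arctan2(vx,vy))),1),round(float(x0*vy-y0*vx),2),int(s[best,4]))
    return out
E
python3 - <<'E'
from h import *
for n in('ry1','ry2','ry3','ry4','ry5','rb1','rb2','rb3','rb4','rb5','rb6','rb7'):
    w=cv2.cvtColor(cv2.imread(f'pics/{n}.png'),cv2.COLOR_BGR2RGB); w=cv2.resize(w,(680,680)); print(n,slopes(w))
E
```

```text
ry1 {'red': (1.9, -0.12, 6186), 'black': (-23.9, 0.19, 1129)}
ry2 {'red': (0.0, 0.2, 3730), 'black': (-3.9, -0.03, 1325)}
ry3 {'red': (-0.1, -1.07, 1257), 'black': (-0.9, 0.01, 1507)}
ry4 {'red': (0.2, -1.17, 1217), 'black': (-0.9, -0.03, 1501)}
ry5 {'red': (7.2, -1.59, 1220), 'black': (-1.4, 0.17, 1430)}
rb1 {'red': (-35.3, 1.06, 6175), 'black': (26.1, 0.31, 1499)}
rb2 {'red': (-35.2, 0.97, 6652), 'black': (20.2, 0.07, 1395)}
rb3 {'red': (-35.3, 1.45, 7006), 'black': (-6.0, 0.14, 889)}
rb4 {'red': (-36.3, 4.08, 8223), 'black': (-38.8, -1.21, 615)}
rb5 {'red': (-34.1, 2.59, 8723), 'black': (-34.6, 0.12, 1991)}
rb6 {'red': (-34.0, 1.64, 5860), 'black': (-35.1, 0.22, 1534)}
rb7 {'red': (-35.8, 2.17, 4895), 'black': (-32.0, 0.27, 1453)}
```

Request:
send_rows(deltas=[{"dp": [0, 0, 0], "rotation": [0, 0, -9], "fingers": -1}, {"dp": [0, 0, 0], "rotation": [0, 0, -9], "fingers": -1}, {"dp": [0, 0, 0], "rotation": [0, 0, -9], "fingers": -1}, {"dp": [0, 0, 0], "rotation": [0, 0, -9], "fingers": -1}, {"dp": [0, 0, 0], "rotation": [0, 0, 0], "fingers": -1}])

```text
clock: 17.25
tcp_pos: [0.5443, -0.0167, 0.1661]
ee_rot: [0.961, 0.275, 0.0, -0.001]
contact_force: [-0.4, 1.2, -0.9]
grip_width: 0.0432
```

Request:
send_rows(deltas=[{"dp": [0, 0, 0], "rotation": [0, 0, 0], "fingers": -1}, {"dp": [0, 0, 0], "rotation": [0, 0, 0], "fingers": -1}])

```text
clock: 17.5
tcp_pos: [0.5443, -0.0167, 0.1661]
ee_rot: [0.962, 0.273, 0.0, -0.001]
contact_force: [-0.0, 0.4, 0.0]
grip_width: 0.0439
```

```bash
sed -i 's/^cols(w)/print(slopes(w))/' r.py; python3 r.py b .166 39 rb8
```

```text
t 17.5 pos [ 0.5443 -0.0167  0.1661] rv [-0.1 -0.   0.6] j [-0.52  0.37  0.59  1.89 -0.25  0.96 -0.83]
[-1.0, 0.8, 0.1] [-0.15, -0.04, 0.65]
[-0.   0.4  0. ] [0.05 0.15 0.16] 0.04393297267904253
hub off -0.0 -0.7 {'black': [(221, -50.2, np.float64(11.5), np.float64(14.6))], 'red': [(1819, -24.3, np.float64(8.0), np.float64(16.0))]} {'black': [(312, -50.0, np.float64(18.6), np.float64(23.0)), (200, -50.1, np.float64(12.0), np.float64(14.6))], 'red': [(3197, -28.3, np.float64(12.0), np.float64(23.0))]}
{'red': (-35.3, 2.25, 8034), 'black': (-48.4, -0.39, 417)}
```

Request:
send_rows(deltas=[{"dp": [-0.5, 0.5, 0], "rotation": [0, 0, 8], "fingers": -1}, {"dp": [0, 0, 0], "rotation": [0, 0, 8], "fingers": -1}, {"dp": [0, 0, 0], "rotation": [0, 0, 8], "fingers": -1}, {"dp": [0, 0, 0], "rotation": [0, 0, 0], "fingers": -1}])

```text
clock: 18.05
tcp_pos: [0.5444, -0.0171, 0.1661]
ee_rot: [0.998, 0.059, -0.0, -0.001]
contact_force: [-0.4, 0.6, 0.9]
grip_width: 0.0434
```

```bash
python3 r.py b .166 15 rb9
```

```text
t 18.05 pos [ 0.5444 -0.0171  0.1661] rv [-0.1  0.  -0.2] j [-0.59  0.39  0.69  1.89 -0.3   0.97 -1.21]
[-0.6, 0.8, 0.1] [-0.12, 0.0, -0.19]
[-0.4  0.6  0.9] [ 0.    0.24 -0.13] 0.043361088002279995
hub off 0.1 -0.5 {'black': [(626, -36.9, np.float64(8.0), np.float64(16.0))], 'red': [(2098, -28.4, np.float64(8.0), np.float64(16.0))]} {'black': [(844, -36.9, np.float64(12.0), np.float64(23.0))], 'red': [(3448, -30.5, np.float64(12.0), np.float64(23.0))]}
{'red': (-34.4, 1.54, 7215), 'black': (-37.3, 0.14, 1553)}
```

Request:
send_rows(deltas=[{"dp": [0, 0, 0], "rotation": [0, 0, 4], "fingers": -1}, {"dp": [0, 0, 0], "rotation": [0, 0, 0], "fingers": -1}])

```text
clock: 18.35
tcp_pos: [0.5444, -0.0172, 0.1661]
ee_rot: [1.0, 0.028, -0.0, -0.001]
contact_force: [0.1, 0.3, -0.7]
grip_width: 0.0437
```

```bash
python3 r.py b .166 11 rb10
```

```text
t 18.35 pos [ 0.5444 -0.0172  0.1661] rv [-0.1  0.   0.2] j [-0.6   0.39  0.71  1.89 -0.31  0.97 -1.27]
[-0.6, 0.7, 0.1] [-0.1, 0.0, 0.16]
[ 0.1  0.3 -0.7] [-0.01  0.14 -0.14] 0.04367700582526172
hub off 0.2 -0.5 {'black': [(617, -35.0, np.float64(8.0), np.float64(16.0))], 'red': [(1769, -27.5, np.float64(8.0), np.float64(16.0))]} {'black': [(853, -35.0, np.float64(12.0), np.float64(23.0))], 'red': [(2802, -29.5, np.float64(12.0), np.float64(23.0))]}
{'red': (-34.2, 1.65, 6236), 'black': (-35.3, 0.14, 1498)}
```

Request:
send_rows(deltas=[{"dp": [0, 0, 0], "rotation": [0, 0, 0], "fingers": 1}, {"dp": [0, 0, 0], "rotation": [0, 0, 0], "fingers": 1}, {"dp": [0, 0, 0], "rotation": [0, 0, 0], "fingers": 1}, {"dp": [0, 0, 0], "rotation": [0, 0, 0], "fingers": 1}, {"dp": [0, 0, -20], "rotation": [0, 0, 0], "fingers": 1}])

```text
clock: 19.02
tcp_pos: [0.5435, -0.0176, 0.1853]
ee_rot: [1.0, 0.03, -0.001, -0.001]
contact_force: [0.3, 0.1, 0.0]
grip_width: 0.0871
```

Request:
send_rows(deltas=[{"dp": [0, 0, -25], "rotation": [0, 0, 0], "fingers": 1}, {"dp": [0, 0, -25], "rotation": [0, 0, 0], "fingers": 1}, {"dp": [0, 0, 0], "rotation": [0, 0, 0], "fingers": -1}])

```text
clock: 19.4
tcp_pos: [0.5441, -0.0179, 0.2376]
ee_rot: [1.0, 0.03, -0.0, -0.001]
contact_force: [-0.7, 0.2, 0.7]
grip_width: 0.0809
```

```bash
sed -i "s/def plan(p,psi,n,turn=None):/def plan(p,psi,n,turn=None,tilt=0):/; s/(q.inv()\*down(psi))/(q.inv()*down(psi)*R.from_euler('y',tilt,degrees=True))/" h.py
python3 - <<'E'
from h import *
P=json.load(open('p.json')); X=frame(P['yaw'])[0]; m=(np.array(P['ky'])+P['kb'])/2+.1375*X[:2]; y=np.degrees(P['yaw'])
plan((*m,.23),y,5,tilt=-27)
E
```

```text
t 19.4 pos [ 0.5441 -0.0179  0.2376] rv [  2.6 -26.9  11.2] j [-0.65  0.31  0.75  1.81 -0.23  1.11 -1.33]
[29.1, -5.4, 1.5] [0.52, -5.37, 2.25]
[28.9, -6.5, -1.2] [0.52, -5.37, 2.25]
[28.4, -7.6, -3.8] [0.52, -5.37, 2.25]
[27.6, -8.8, -6.3] [0.52, -5.37, 2.25]
[26.5, -9.9, -8.8] [0.52, -5.37, 2.25]
```

Request:
send_rows(deltas=[{"dp": [29, -5.5, 1], "rotation": [0.5, -5.4, 2.2], "fingers": -1}, {"dp": [29, -6.5, -1], "rotation": [0.5, -5.4, 2.2], "fingers": -1}, {"dp": [28.5, -7.5, -4], "rotation": [0.5, -5.4, 2.2], "fingers": -1}, {"dp": [27.5, -9, -6], "rotation": [0.5, -5.4, 2.2], "fingers": -1}, {"dp": [26.5, -10, -9], "rotation": [0.5, -5.4, 2.2], "fingers": -1}])

```text
clock: 20.02
tcp_pos: [0.666, 0.0181, 0.2136]
ee_rot: [0.972, -0.052, -0.23, -0.01]
contact_force: [-0.2, 0.6, -2.7]
grip_width: 0.0313
```

Request:
send_rows(deltas=[{"dp": [0, 0, 0], "rotation": [0, 0, 0], "fingers": -1}, {"dp": [0, 0, 0], "rotation": [0, 0, 0], "fingers": -1}])

```text
clock: 20.27
tcp_pos: [0.6655, 0.0183, 0.209]
ee_rot: [0.971, -0.051, -0.232, -0.012]
contact_force: [0.2, -0.6, 1.1]
grip_width: 0.0115
```

```bash
cat > v.py <<'E'
from h import *
P=json.load(open('p.json')); im,K,T=cam('wrist'); save('wv',im); X,Y,Z,n,u=frame(P['yaw'])
for k in 'yb':
    C=np.array(P[k]); w=warp(im,K,T,C,P['yaw']); a,b,_=hub(w); C=C+Y*a*1e-3+u*b*1e-3; w=warp(im,K,T,C,P['yaw']); save('v'+k,w,.8)
    print(k,'hub',round(a,1),round(b,1),'cam up,right,out',(np.array([u,Y,n])@(T[:3,3]-C)).round(3),slopes(w)); print(hands(w,lo=7,hi=14),hands(w,lo=14,hi=23))
    # spans along the red direction
    for ang in [slopes(w)['black'][0]]:
        v=cv2.warpAffine(w,cv2.getRotationMatrix2D((340,340),ang,1),(680,680)).astype(float); x=np.arange(680)/10-34
        for rr in range(7,25,2):
            p=v[340-10*rr-5:340-10*rr+5].mean(0); ne=abs(x)<4; f=lambda m:(float(x[m].min().round(1)),float(x[m].max().round(1))) if m.any() else None
            print(rr,'red',f(ne&(p[:,0]-p[:,1:].max(1)>50)),'blk',f(ne&(p.max(1)<85)))
E
python3 v.py
```

```text
y hub 0.0 0.4 cam up,right,out [ 0.045 -0.053  0.267] {'red': (0.2, 0.73, 3535), 'black': (8.8, -3.26, 67)}
{'black': [], 'red': [(301, 1.6, np.float64(9.9), np.float64(13.9))]} {'black': [], 'red': [(2224, 1.6, np.float64(14.0), np.float64(23.0))]}
7 red None blk None
9 red None blk None
11 red (-1.5, -0.4) blk None
13 red (-1.9, -0.6) blk (-2.2, -2.2)
15 red (-2.3, -0.8) blk None
17 red (-2.6, -0.9) blk None
19 red (-3.9, -0.1) blk (-3.5, -3.0)
21 red (-3.9, -0.7) blk None
23 red (-3.7, -0.9) blk (-3.9, -3.6)
b hub 0.0 0.4 cam up,right,out [0.045 0.057 0.267] {'red': (-36.3, 1.37, 4697), 'black': (-30.2, -0.99, 33)}
{'black': [], 'red': [(661, -30.4, np.float64(7.0), np.float64(14.0))]} {'black': [], 'red': [(2299, -32.8, np.float64(14.0), np.float64(23.0))]}
7 red (-0.1, 1.2) blk None
9 red (-0.3, 1.1) blk None
11 red (-0.5, 0.8) blk None
13 red (-0.7, 0.7) blk None
15 red (-1.0, 0.7) blk None
17 red (-0.9, 0.3) blk None
19 red (-3.3, 1.3) blk None
21 red (-3.6, 1.3) blk None
23 red (-3.6, 1.3) blk None
```

```bash
cat > v2.py <<'E'
from h import *
P=json.load(open('p.json')); im,K,T=cam('wrist'); X,Y,Z,n,u=frame(P['yaw'])
for k,ang in(('y',2),('b',-35)):
    C=np.array(P[k]); w=warp(im,K,T,C,P['yaw']); a,b,_=hub(w); C=C+Y*a*1e-3+u*b*1e-3; w=warp(im,K,T,C,P['yaw'])
    v=cv2.warpAffine(w,cv2.getRotationMatrix2D((340,340),ang,1),(680,680)).astype(float); x=np.arange(680)/10-34; ne=abs(x)<4.5
    pts=[]
    for rr in range(7,24):
        p=v[340-10*rr-7:340-10*rr+7].mean(0); red=p[:,0]-p[:,1:].max(1); m=ne&(red>45); j=np.argmin(np.where(ne,p[:,0],999))
        lo=ne&(p[:,0]<p[j,0]+25); pts.append((rr,float(x[m].min()) if m.any() else np.nan,float(x[m].max()) if m.any() else np.nan,float(x[lo].mean()),p[j,0]))
    pts=np.array(pts); print(k,ang); print(pts[::2].round(2))
    ok=pts[:,4]<130; print('black line: slope deg, offset',np.degrees(np.polyfit(pts[ok,0],pts[ok,3],1)[0])+ang,np.polyfit(pts[ok,0],pts[ok,3],1)[1],ok.sum(),' black via hub',ang+np.degrees(np.median(pts[ok,3]/pts[ok,0])))
E
python3 v2.py
```

```text
y 2
[[ 7.   -1.    0.4  -0.3  91.5 ]
 [ 9.     nan   nan -0.4  71.71]
 [11.   -0.2   0.8  -0.4  97.93]
 [13.   -0.2   0.9  -0.55 84.07]
 [15.   -0.3   1.2  -0.55 85.14]
 [17.   -0.6   1.1  -0.8  90.14]
 [19.   -2.6   2.1  -0.95 82.07]
 [21.   -2.8   2.   -1.   62.64]
 [23.   -2.4   1.9  -1.15 71.86]]
black line: slope deg, offset -1.201822972789893 0.15588235294117586 17  black via hub -0.5066903536973553
b -35
[[ 7.000e+00  2.000e-01  2.000e+00  5.000e-02  9.714e+01]
 [ 9.000e+00  4.000e-01  1.900e+00  2.000e-01  9.871e+01]
 [ 1.100e+01  4.000e-01  1.900e+00  1.000e-01  7.493e+01]
 [ 1.300e+01  4.000e-01  1.700e+00  2.000e-01  9.143e+01]
 [ 1.500e+01  4.000e-01  1.800e+00  1.500e-01  8.800e+01]
 [ 1.700e+01  3.000e-01  1.900e+00  0.000e+00  9.279e+01]
 [ 1.900e+01 -1.600e+00  3.000e+00  5.000e-02  7.057e+01]
 [ 2.100e+01 -1.800e+00  3.100e+00  5.000e-02  8.479e+01]
 [ 2.300e+01 -1.900e+00  3.500e+00  1.660e+00  1.005e+02]]
black line: slope deg, offset -33.66668726596054 -0.15461601307189554 17  black via hub -34.52253517072432
```

Request:
send_rows(deltas=[{"dp": [0, -27, 0], "rotation": [0, 0, 0], "fingers": -1}, {"dp": [0, -26, 0], "rotation": [0, 0, 0], "fingers": -1}, {"dp": [0, 0, 0], "rotation": [0, 0, 0], "fingers": 1}, {"dp": [0, 0, 0], "rotation": [0, 0, 0], "fingers": 1}, {"dp": [0, 0, 0], "rotation": [0, 0, 0], "fingers": 1}])

```text
clock: 21.0
tcp_pos: [0.6709, 0.0765, 0.2149]
ee_rot: [0.972, -0.05, -0.228, -0.01]
contact_force: [-0.8, -0.5, -0.1]
grip_width: 0.0272
```

```bash
python3 v.py | grep hub; python3 v2.py | head -12
```

```text
y hub -0.1 0.5 cam up,right,out [0.053 0.006 0.268] {'red': (2.0, 0.5, 4125), 'black': (-2.0, 0.5, 14)}
b hub -0.1 0.4 cam up,right,out [0.053 0.117 0.268] {'red': (-34.1, 1.14, 4805), 'black': (-29.9, -0.58, 89)}
y 2
[[ 7.0000e+00  0.0000e+00  1.4000e+00 -2.0000e-01  1.0550e+02]
 [ 9.0000e+00 -1.0000e-01  1.3000e+00 -3.0000e-01  1.0371e+02]
 [ 1.1000e+01 -2.0000e-01  1.5000e+00 -4.0000e-01  1.0564e+02]
 [ 1.3000e+01 -4.0000e-01  1.4000e+00 -5.5000e-01  1.0064e+02]
 [ 1.5000e+01 -5.0000e-01  1.5000e+00 -6.5000e-01  9.8640e+01]
 [ 1.7000e+01 -6.0000e-01  1.5000e+00 -8.5000e-01  9.9710e+01]
 [ 1.9000e+01 -9.0000e-01  2.6000e+00 -9.0000e-01  8.4430e+01]
 [ 2.1000e+01 -2.0000e+00  2.3000e+00 -1.0000e+00  9.6140e+01]
 [ 2.3000e+01 -1.0000e+00  2.4000e+00 -1.0500e+00  8.5430e+01]]
black line: slope deg, offset -1.447576929034732 0.2525735294117643 17  black via hub -0.4828171122335676
b -35
```

```bash
cat > v3.py <<'E'
from h import *
import sys
P=json.load(open('p.json')); X,Y,Z,n,u=frame(P['yaw']); k,ang=sys.argv[1],float(sys.argv[2])
im,K,T=cam('wrist'); C=np.array(P[k]); w=warp(im,K,T,C,P['yaw']); a,b,_=hub(w); C=C+Y*a*1e-3+u*b*1e-3; w=warp(im,K,T,C,P['yaw'])
cv=np.array([u,Y,n])@(T[:3,3]-C); print('cam',cv.round(3))
v=cv2.warpAffine(w,cv2.getRotationMatrix2D((340,340),ang,1),(680,680)).astype(float); x=np.arange(680)/10-34; i0,i1=int((34-5)*10),int((34+5)*10); xs=x[i0:i1]
for rr in np.arange(8,24.1,1):
    p=v[int(340-10*rr)-5:int(340-10*rr)+5].mean(0)[i0:i1]; r,g=p[:,0],p[:,1]
    d=np.clip(r.max()*.85-r,0,None); sat=(r-g); 
    j=np.argmin(r); dd=np.where(abs(xs-xs[j])<1.2,np.clip(np.interp(.5,[0,1],[r[j],np.median(r)])-r,0,None),0); bc=(dd*xs).sum()/dd.sum()
    th=(np.percentile(g,90)+g.min())/2; m=g<th; lab=cv2.connectedComponents(m.astype(np.uint8)[None])[1][0]; l=lab[j] ; e=xs[lab==l]
    print(rr,'R-dip',round(bc,2),'min',int(r[j]),'med',int(np.median(r)),'G-edges',e.min().round(2) if l else None,e.max().round(2) if l else None,'mid',((e.min()+e.max())/2).round(2))
E
python3 v3.py y 1
```

```text
cam [0.053 0.006 0.268]
8.0 R-dip 0.02 min 103 med 225 G-edges -0.6 1.3 mid 0.35
9.0 R-dip -0.01 min 105 med 223 G-edges -0.6 1.3 mid 0.35
10.0 R-dip -0.04 min 105 med 229 G-edges -0.6 1.2 mid 0.3
11.0 R-dip -0.06 min 104 med 236 G-edges -0.6 1.3 mid 0.35
12.0 R-dip -0.09 min 105 med 236 G-edges -0.7 1.3 mid 0.3
13.0 R-dip -0.2 min 99 med 235 G-edges -0.8 1.2 mid 0.2
14.0 R-dip -0.31 min 90 med 231 G-edges -1.0 1.2 mid 0.1
15.0 R-dip -0.25 min 97 med 225 G-edges -0.8 1.4 mid 0.3
16.0 R-dip -0.25 min 103 med 203 G-edges -0.8 1.3 mid 0.25
17.0 R-dip -0.39 min 97 med 205 G-edges -1.0 1.2 mid 0.1
18.0 R-dip -0.52 min 91 med 206 G-edges -1.3 1.4 mid 0.05
19.0 R-dip -0.55 min 87 med 205 G-edges -1.5 2.5 mid 0.5
20.0 R-dip -0.47 min 82 med 192 G-edges -1.5 2.5 mid 0.5
21.0 R-dip -0.45 min 86 med 189 G-edges -1.6 2.5 mid 0.45
22.0 R-dip -0.59 min 85 med 187 G-edges -1.6 2.5 mid 0.45
23.0 R-dip -0.62 min 81 med 183 G-edges -1.5 2.6 mid 0.55
24.0 R-dip -0.42 min 94 med 186 G-edges -1.3 2.1 mid 0.4
```

Request:
send_rows(deltas=[{"dp": [0, 52, 0], "rotation": [0, 0, 0], "fingers": 1}, {"dp": [0, 52, 0], "rotation": [0, 0, 0], "fingers": 1}, {"dp": [0, 44, 0], "rotation": [0, 0, 0], "fingers": 1}, {"dp": [0, 0, 0], "rotation": [0, 0, 0], "fingers": 1}, {"dp": [0, 0, 0], "rotation": [0, 0, 0], "fingers": 1}])

```text
clock: 21.78
tcp_pos: [0.6548, -0.0771, 0.2141]
ee_rot: [0.972, -0.052, -0.228, -0.011]
contact_force: [-0.5, 0.9, -0.2]
grip_width: 0.0868
```

```bash
python3 v3.py b -35
```

```text
cam [ 0.049 -0.039  0.272]
8.0 R-dip 0.04 min 90 med 215 G-edges -0.9 0.9 mid 0.0
9.0 R-dip 0.02 min 79 med 226 G-edges -0.9 1.0 mid 0.05
10.0 R-dip -0.01 min 92 med 227 G-edges -0.8 1.0 mid 0.1
11.0 R-dip 0.03 min 99 med 210 G-edges -0.9 0.9 mid 0.0
12.0 R-dip -0.03 min 88 med 199 G-edges -1.3 0.9 mid -0.2
13.0 R-dip -0.09 min 82 med 215 G-edges -1.2 1.0 mid -0.1
14.0 R-dip 0.03 min 89 med 227 G-edges -1.0 0.9 mid -0.05
15.0 R-dip 0.09 min 91 med 213 G-edges -1.0 0.9 mid -0.05
16.0 R-dip 0.02 min 81 med 195 G-edges -1.0 1.0 mid 0.0
17.0 R-dip -0.01 min 82 med 195 G-edges -1.0 1.0 mid 0.0
18.0 R-dip -0.02 min 82 med 211 G-edges -1.4 1.2 mid -0.1
19.0 R-dip -0.11 min 77 med 209 G-edges -1.6 1.9 mid 0.15
20.0 R-dip -0.02 min 80 med 192 G-edges -1.8 2.3 mid 0.25
21.0 R-dip 0.11 min 84 med 182 G-edges -1.9 2.2 mid 0.15
22.0 R-dip 0.06 min 86 med 178 G-edges -1.8 2.3 mid 0.25
23.0 R-dip -0.0 min 86 med 163 G-edges -1.7 3.5 mid 0.9
24.0 R-dip 3.47 min 93 med 165 G-edges -2.0 4.3 mid 1.15
```

Run:
```python
from h import *
P=json.load(open('p.json')); plan((*P['kb'],.225),np.degrees(P['yaw']),5)
```

```text
t 21.825 pos [ 0.6546 -0.0777  0.2142] rv [ 0.6 26.4  1.8] j [-0.15  0.83  0.44  1.07 -0.26  1.77 -1.43]
[-21.8, -9.5, 8.4] [0.13, 5.28, 0.37]
[-22.6, -9.4, 6.4] [0.13, 5.28, 0.37]
[-23.1, -9.2, 4.3] [0.13, 5.28, 0.37]
[-23.5, -9.0, 2.2] [0.13, 5.28, 0.37]
[-23.6, -8.9, -0.0] [0.13, 5.28, 0.37]
```

Request:
send_rows(deltas=[{"dp": [-22, -9.5, 7], "rotation": [0, 5.3, 0.4], "fingers": -1}, {"dp": [-22.5, -9.5, 5], "rotation": [0, 5.3, 0.4], "fingers": -1}, {"dp": [-23, -9, 3], "rotation": [0, 5.3, 0.4], "fingers": -1}, {"dp": [-23.5, -9, 1], "rotation": [0, 5.3, 0.4], "fingers": -1}, {"dp": [-23.5, -9, 0], "rotation": [0, 5.3, 0.4], "fingers": -1}])

```text
clock: 22.45
tcp_pos: [0.545, -0.0104, 0.2242]
ee_rot: [0.998, -0.066, 0.005, 0.005]
contact_force: [0.4, -0.2, 1.0]
grip_width: 0.041
```

Request:
send_rows(deltas=[{"dp": [0, 0, 0], "rotation": [0, 0, 0], "fingers": -1}, {"dp": [0, 0, 0], "rotation": [0, 0, 0], "fingers": -1}])

```text
clock: 22.7
tcp_pos: [0.5432, -0.0066, 0.2257]
ee_rot: [0.998, -0.063, 0.005, 0.004]
contact_force: [0.1, -0.8, -0.4]
grip_width: 0.0214
```

Run:
```python
from h import *
P=json.load(open('p.json')); plan((*P['kb'],.2),np.degrees(P['yaw']),2); print(state()['grip_width'])
```

```text
t 22.7 pos [ 0.5432 -0.0066  0.2257] rv [ 0.4 -0.7  0.8] j [-0.47  0.27  0.48  1.83 -0.13  1.06 -1.64]
[0.9, 5.5, 12.9] [0.19, -0.33, 0.41]
[1.0, 5.6, 12.9] [0.19, -0.33, 0.41]
0.021422568176976808
```

Request:
send_rows(deltas=[{"dp": [1, 6, 0], "rotation": [0.2, -0.3, 0], "fingers": -1}, {"dp": [1, 5, 0], "rotation": [0.2, -0.3, 0], "fingers": -1}, {"dp": [0, 0, 8], "rotation": [0, 0, 0], "fingers": -1}, {"dp": [0, 0, 8], "rotation": [0, 0, 0], "fingers": -1}, {"dp": [0, 0, 0], "rotation": [0, 0, 0], "fingers": -1}])

```text
clock: 23.32
tcp_pos: [0.5461, -0.0202, 0.2071]
ee_rot: [0.998, -0.064, -0.001, 0.001]
contact_force: [0.6, -0.0, -0.3]
grip_width: 0.001
```

Run:
```python
from h import *
P=json.load(open('p.json')); plan((*P['kb'],.191),np.degrees(P['yaw']),1); print(state()['grip_width'])
```

```text
t 23.325 pos [ 0.5461 -0.0202  0.2071] rv [0.1 0.1 0.7] j [-0.44  0.31  0.48  1.83 -0.16  1.04 -1.59]
[-2.4, -1.9, 16.1] [0.13, 0.13, 0.7]
0.0009570111811283554
```

Request:
send_rows(deltas=[{"dp": [-2, -2, 4], "rotation": [0, 0, 0], "fingers": -1}, {"dp": [0, 0, 0], "rotation": [0, 0, 0], "fingers": -1}, {"dp": [0, 0, 3], "rotation": [0, 0, 0], "fingers": -1}, {"dp": [0, 0, 2], "rotation": [0, 0, 0], "fingers": -1}, {"dp": [0, 0, 2], "rotation": [0, 0, 0], "fingers": -1}])

```text
clock: 23.95
tcp_pos: [0.5443, -0.0172, 0.1958]
ee_rot: [0.998, -0.063, -0.001, 0.001]
contact_force: [0.3, -0.3, 0.5]
grip_width: 0.0004
```

Request:
send_rows(deltas=[{"dp": [0, 0, 2], "rotation": [0, 0, 0], "fingers": -1}, {"dp": [0, 0, 2], "rotation": [0, 0, 0], "fingers": -1}])

```text
clock: 24.2
tcp_pos: [0.5445, -0.0173, 0.1929]
ee_rot: [0.998, -0.063, -0.001, 0.0]
contact_force: [-2.6, -0.6, 8.4]
grip_width: 0.0002
```

Request:
send_rows(deltas=[{"dp": [0, 0, 2], "rotation": [0, 0, 0], "fingers": -1}, {"dp": [0, 0, 2], "rotation": [0, 0, 0], "fingers": -1}])

```text
clock: 24.45
tcp_pos: [0.5448, -0.0173, 0.1911]
ee_rot: [0.998, -0.063, -0.0, -0.0]
contact_force: [-6.7, 1.0, 21.4]
grip_width: 0.0002
```

Request:
send_rows(deltas=[{"dp": [0, 0, 1.5], "rotation": [0, 0, 0], "fingers": -1}])

```text
clock: 24.58
tcp_pos: [0.5447, -0.0173, 0.1912]
ee_rot: [0.998, -0.063, 0.0, -0.001]
contact_force: [-6.4, 1.1, 15.8]
grip_width: 0.0007
```

Request:
send_rows(deltas=[{"dp": [0, 0, -2], "rotation": [0, 0, 0], "fingers": -1}, {"dp": [0, 0, -6], "rotation": [0, 0, 0], "fingers": -1}, {"dp": [0, 0, -18], "rotation": [0, 0, 0], "fingers": -1}, {"dp": [0, 0, -18], "rotation": [0, 0, 0], "fingers": -1}])

```text
clock: 25.08
tcp_pos: [0.5441, -0.0175, 0.2358]
ee_rot: [0.998, -0.064, -0.001, -0.001]
contact_force: [1.1, 0.3, 1.1]
grip_width: 0.0005
```

Run:
```python
from h import *
P=json.load(open('p.json')); plan((.656,-.076,.22),np.degrees(P['yaw']),5,tilt=-26)
```

```text
t 25.075 pos [ 0.5441 -0.0175  0.2358] rv [  0.1 -25.9   0.7] j [-0.45  0.28  0.49  1.8  -0.14  1.1  -1.61]
[23.7, 8.8, 3.1] [0.02, -5.18, 0.14]
[23.9, 8.7, 0.9] [0.02, -5.18, 0.14]
[23.9, 8.6, -1.2] [0.02, -5.18, 0.14]
[23.7, 8.6, -3.4] [0.02, -5.18, 0.14]
[23.3, 8.5, -5.5] [0.02, -5.18, 0.14]
```

Request:
send_rows(deltas=[{"dp": [23.5, 9, 2], "rotation": [0, -5.2, 0], "fingers": -1}, {"dp": [24, 8.5, 0], "rotation": [0, -5.2, 0], "fingers": -1}, {"dp": [24, 8.5, -3], "rotation": [0, -5.2, 0], "fingers": -1}, {"dp": [23.5, 8.5, -5], "rotation": [0, -5, 0], "fingers": -1}, {"dp": [23, 8.5, -7], "rotation": [0, -5, 0], "fingers": -1}])

```text
clock: 25.7
tcp_pos: [0.6606, -0.0734, 0.2314]
ee_rot: [0.973, -0.058, -0.225, -0.017]
contact_force: [1.4, 0.7, 0.1]
grip_width: 0.0007
```

Request:
send_rows(deltas=[{"dp": [0, 0, 0], "rotation": [0, 0, 0], "fingers": 1}, {"dp": [0, 0, 0], "rotation": [0, 0, 0], "fingers": 1}, {"dp": [0, 0, 0], "rotation": [0, 0, 0], "fingers": 1}, {"dp": [0, 0, 0], "rotation": [0, 0, 0], "fingers": 1}, {"dp": [0, 0, 0], "rotation": [0, 0, 0], "fingers": 1}])

```text
clock: 26.32
tcp_pos: [0.6603, -0.0733, 0.2303]
ee_rot: [0.973, -0.059, -0.225, -0.016]
contact_force: [-0.8, -0.4, -0.4]
grip_width: 0.0471
```

```bash
python3 v3.py b -35 | sed -n '1p;4~3p'
python3 - <<'E'
from h import *
im,K,T=cam('top')
print('red',blobs(im,(0,150,80),(6,255,255),30)[:5]); print('yel',blobs(im,(20,120,80),(35,255,255))[:4])
im,K,T=cam('scene'); print('red',blobs(im,(0,150,80),(6,255,255),30)[2:7]); print('yel',blobs(im,(20,120,80),(35,255,255))[:5])
E
```

```text
cam [ 0.059 -0.037  0.286]
10.0 R-dip 0.19 min 119 med 237 G-edges -0.7 1.1 mid 0.2
13.0 R-dip 0.05 min 105 med 230 G-edges -0.9 1.0 mid 0.05
16.0 R-dip 0.1 min 106 med 215 G-edges -0.8 1.0 mid 0.1
19.0 R-dip 0.01 min 94 med 220 G-edges -1.6 1.7 mid 0.05
22.0 R-dip 0.1 min 94 med 188 G-edges -1.8 2.4 mid 0.3
red [(620, [294.2, 254.6], [281, 241, 28, 28]), (98, [233.9, 210.6], [225, 208, 19, 7]), (94, [407.2, 231.5], [403, 225, 9, 14])]
yel [(2080, [577.5, 338.4], [544, 303, 75, 73]), (195, [315.3, 216.9], [307, 207, 17, 20])]
red [(204, [229.1, 123.1], [213, 110, 28, 25]), (187, [295.5, 129.1], [289, 122, 14, 16]), (161, [374.1, 269.7], [366, 260, 17, 21]), (117, [632.3, 3.1], [619, 0, 21, 11]), (117, [251.2, 151.0], [239, 142, 22, 18])]
yel [(1101, [290.7, 55.2], [263, 31, 56, 44]), (649, [248.3, 205.6], [234, 189, 30, 35]), (369, [326.9, 191.7], [312, 180, 27, 23]), (115, [358.5, 260.2], [353, 251, 13, 19]), (105, [337.5, 222.8], [332, 218, 14, 13])]
```

```bash
python3 -c "
from station import *
print(state()['contact_force'],state()['joint_velocities'].round(3)); print(close_job())"
```

```text
[ 0.40310416  0.53002299 -0.23232972] [ 0.003  0.012  0.001  0.    -0.     0.002 -0.001]
the job is handed in; nothing more can be done
None
```

Both regulators are set and locked, and I handed the job in at about 26 s of the 72 s allowed.

- **Blue:** The first try overshot. Parallax in the close view had misled me, and a view closer to square-on showed the needle about 1.5 mm above the red hand. I backed it off again to about 14.7° of needle below the red hand (roughly half a division), held it there, and brought it up from below. I locked it by pushing on top with closed fingers. It went down 5 mm to its stop. My last check, after locking, put the needle about 0.2 mm from the red hand.
- **Yellow:** I brought it up from below without overshooting and locked it while still gripped. It went down about 5.3 mm to its stop at 27 N. The needle sits low. My best view gave about 1.1 mm, while rougher earlier estimates ran from 1.2 to 1.7 mm. All are inside the 1.8 mm limit, but this is the thinnest margin of the job. I did not correct it, because the knob was already locked and must not be turned.
- **Bystanders:** In the last camera check the canister, spray can, tape measure and red lever were where they started (matched by colour). I did not recheck the wrench by measurement, but the arm never went near it.
- **Robot:** It was clear of everything and still when I handed in.

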